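Refit the exhaust elbow on the vacuum pump

ROBOT

A 6-joint arm with a two-finger parallel gripper is mounted at the origin on the work surface. World frame = base frame: x ahead of the robot, y to its left, z up, the work surface at z = 0. Lengths are in m, angles in rad, forces in N, time in s.
With the tool pointing down it reaches from about 0.325 to 0.775 m from the base axis. Payload 5.5 kg.
Tool frame: the origin (TCP) lies midway between the tips of the shut fingers; the grasp point (between the pads) lies 19 mm behind it (env.grip_depth is the distance from the TCP to the grasp point, in m); z points along the fingers, y is the direction in which the jaws open and shut (so a half turn about z gives the same grasp; the last joint's range is limited). The gripper opens to 88 mm and grips with 3 to 60 N. Pads are 20 mm wide; open, the fingers measure 115 mm over their backs; the gripper's body (75 mm by 178 mm) begins 61 mm behind the grasp point.
Start: joints at [1.1, 0.091, 1.231, -0, 1.82, -0.057], TCP at [0.241, 0.549, 0.223] pointing down, gripper open.
Joint ranges: [-2.87, 2.87], [-0.86, 2.18], [0.17, 2.46], [-1.51, 4.65], [0.06, 2.69], [-2.65, 2.65]. Speed limits (rad/s): [2.57, 2.57, 3.01, 3.14, 3.14, 3.14].

INTERFACE

Orientations are given as a unit quaternion [w, x, y, z].
In Python, from workcell import env gives the robot as it stands. The module is installed in compiled form; this text tells all that it offers.
- The arm moves only by the tool play_rows, never from a script. Its arguments are lists of equal length, an entry for each row: "fingers": the opening, from -1 (shut) to 1 (fully open); "slide": the shift along the tool's x, y, z in units of 25 mm (1.0 is 25 mm), a list of three; "turn": the turn, a rotation vector about the tool's x, y, z in rad, a list of three. A call has 1 to 10 rows; each row is the pose to reach, as a shift and turn from the pose commanded when the call began, along the tool's axes at that moment; what a row does not reach only later rows make up. A row lasts 1/8 s, in which the tool goes at most 62.5 mm and 10.7 degrees, less where a joint would pass 70% of its speed; a pose out of reach is approached as far as the arm can. A call with a gripper value outside its range is refused whole. The fingers move at their own pace and stop on an object; "force" is the grip in N (left out, the last holds). Time passes only in rows, so rows that repeat a pose let the fingers close. It gives the time, the measured TCP pose, the force and the opening at its end, in the units of the state.
- env.state(): the state, without advancing time (a new reading comes with each control period).
- env.snapshot(name): name is "side" or "top"; returns a dict with "pixels" (384x512x3 uint8, blue, green, red), "mtx" (3x3 intrinsics, pixels), "position" and "attitude" of the camera in the world. Camera axes: x right, y down, z forward; pixel columns grow to the right and rows downward; lengths in m; the calibration is good to about 2 mm. A picture is of the moment at which its call begins. There is no depth.
- env.hand_in(): hands the job in, once; it reports no verdict.
The state is a dict: "time_s": time; "qpos": joint angles; "qd": joint speeds; "effort": joint torques, N m; "tool_pos": TCP position; "orientation": TCP orientation; "wrist_force": force on the tool from outside, world axes, zero at the start; "wrist_torque": the same for the moment, N m; "grip_width": finger opening in m.
Only numpy, scipy, OpenCV 4.12 (cv2) and the standard library are available. Lean on these libraries where they do the work, as an engineer would, in place of code of your own. Each camera call takes 0.05 s, during which the arm holds its last target.

TASK

The vacuum pump's exhaust elbow has come off and lies on its side on the bench. Screw it back upright onto the threaded exhaust port on top of the pump (clockwise, seen from above), as far down as it will go with its outlet pointing straight at the open end of the exhaust line, and leave it there, so that a short sleeve can join the two. Do not knock over or shift the other things on the bench.

Things in the scene. Friction and masses are not known exactly. Their poses are not given: they have to be found in the camera images.
- elbow_mid (a point): Grey plastic 90-degree pipe elbow, 0.22 kg, 104 mm long, starts lying flat on its side. Point on the socket's axis, 52 mm from the rim. Its z runs from rim to corner (level when lying), x along the outlet. Socket leg: 54 mm over its facets, to 50 mm from the rim. Corner block: 50 to 104 mm from the rim, two flat cheeks 54 mm apart across y, 50 mm wide along x. It stands steadily on its rim.
- elbow_rim (a point): Centre of the elbow's open threaded socket end (bore 46 mm), same axes as elbow_mid. To be screwed on it must face straight down, so the elbow has to be stood up (quarter turn about the outlet's direction) and taken again by its cheeks from above. Let go on its rim's edge leaning up to 12 degrees, it rocks upright. The single thread inside starts 4 mm up from the rim, on the outlet's side.
- elbow_outlet (a point): Centre of the elbow's ribbed hose outlet end (31 mm across), 95 mm out along x from the socket's axis and 78 mm along z from the rim; same axes as elbow_mid. The outlet leg leaves the corner block as a 37 mm collar.
- port (a point): Threaded exhaust stub on the fixed grey vacuum pump: centre of its flange's top, 136 mm above the bench, z up, y along the pump to its motor. Stub 34 mm core, 42 mm over the single right-hand round thread, 36 mm tall with a conical tip. 10 mm a turn, clockwise goes down, stays where left. On the pump's top: blanked inlet and filler cap up to 26 mm above the flange, handle to 38 mm.
- spigot (a point): Open ribbed end (29 mm across) of the fixed exhaust pipe that rises beside the pump, 219 mm up, 130 mm from the port's axis; x points straight away from that axis. If the elbow is lowered upright with its outlet 145 to 185 degrees anticlockwise of the port's x, its thread catches at once (at 160, rim 10 mm above the flange); some half a turn clockwise then makes it face this, rim 4 to 7 mm up.
- oil_bottle_mid (a point): White plastic oil bottle with a black cap, standing: 72 mm across, 190 mm tall. Bystander. Point half-way up its axis, z up.
- dishes_mid (a point): Stack of three clear round dishes: 90 mm across, 51 mm tall. Bystander. Point half-way up its axis, z up.
- jar_mid (a point): Amber glass jar with a white lid, standing: 64 mm across, 75 mm tall. Bystander. Point half-way up its axis, z up.
- adapter_mid (a point): Straight grey hose adapter lying on its side: 102 mm long along its x, 50 mm across and high. Bystander. Point at the centre of its nut, z up.

How it is judged:
By the outcome, as a careful person would: the job done as asked, in the order asked, and still so for the second after the job is handed in, with the robot touching nothing.
It also fails if it takes over 64 s, if anything falls off the work surface, if the arm or the gripper's body presses on something with over 40 N, if the wrist force passes 120 N, or if a joint passes its speed limit or range.

## Working session

There is one attempt and no reset: what is moved stays moved. The work goes in short steps, Python scripts to look and compute and a tool call to move; the robot and the scene stay as the last step left them, time stands still between calls to the robot, and variables do not carry over. Pictures are saved under pics/ and viewed, and the job is handed in when it is done.

Besides the shell and the picture viewer there is one more tool, called after "Request:" by a JSON object that holds its "fn" and its "kwargs", one argument or row to a line. play_rows: Moves the arm, as the interface text tells. Its arguments: {"type":"object","properties":{"fingers":{"type":"array"},"slide":{"type":"array"},"turn":{"type":"array"},"force":{"type":"number"}},"required":["fingers","slide","turn"]}

```bash
mkdir -p pics
cat > h.py <<'E'
import numpy as np, cv2
from scipy.spatial.transform import Rotation as R
from workcell import env
def q2R(q): return R.from_quat([q[1],q[2],q[3],q[0]]).as_matrix()
def snap(n,f):
    s=env.snapshot(n); cv2.imwrite('pics/'+f,s['pixels']); np.savez('pics/'+f[:-4]+'.npz',**{k:np.array(v) for k,v in s.items()}); return s
def load(f): return dict(np.load('pics/'+f+'.npz'))
def att(s):
    a=np.array(s['attitude']); return a if a.shape==(3,3) else q2R(a)
def ray(s,u,v):
    d=np.linalg.inv(s['mtx'])@[u,v,1]; return np.array(s['position']),att(s)@d
def onz(s,u,v,z):
    p,d=ray(s,u,v); return p+d*(z-p[2])/d[2]
def proj(s,P):
    c=att(s).T@(np.array(P)-s['position']); c=s['mtx']@c; return c[:2]/c[2]
def tri(s1,a,s2,b):
    p,d=ray(s1,*a);q,e=ray(s2,*b);d/=np.linalg.norm(d);e/=np.linalg.norm(e)
    t=np.linalg.lstsq(np.c_[d,-e],q-p,rcond=None)[0]
    A=p+d*t[0];B=q+e*t[1];return (A+B)/2,np.linalg.norm(A-B)
E
python3 - <<'E'
from h import *
for n in('side','top'):
    s=snap(n,n+'0.png');print(n,s['position'],s['attitude'],s['mtx'])
print(env.state(), env.grip_depth)
E
```

```text
side [ 0.32619977 -0.91524421  0.94091407] [-0.39617087  0.91139402 -0.10097369  0.04705205] [[384.30017718   0.         250.77645346]
 [  0.         384.30017718 194.93558045]
 [  0.           0.           1.        ]]
top [ 0.47524031 -0.08392508  0.98633357] [ 0.03007302 -0.70252167  0.71016927 -0.03490724] [[370.19146771   0.         256.64229951]
 [  0.         370.19146771 195.66141389]
 [  0.           0.           1.        ]]
{'time_s': 0.1, 'qpos': array([ 1.10031115e+00,  9.17951770e-02,  1.23174360e+00, -3.97566080e-05,
        1.81980414e+00, -5.66707351e-02]), 'qd': array([ 0.00041207, -0.00053736, -0.00100508,  0.00046485,  0.00083677,
        0.00028074]), 'effort': array([ 2.30180332e-03, -4.47854090e+01, -4.07572281e+01,  7.00337626e-02,
        2.83192220e-02, -1.21791904e-04]), 'tool_pos': array([0.24114156, 0.54912283, 0.22162535]), 'orientation': array([-2.09399399e-04,  2.05438772e-01,  9.78669579e-01, -8.49926891e-04]), 'wrist_force': array([-0.97032838, -0.79438089,  0.17134884]), 'wrist_torque': array([ 0.02397411, -0.00553526,  0.01301004]), 'grip_width': 0.0879236012561982} 0.0187
```

View pics/side0.png

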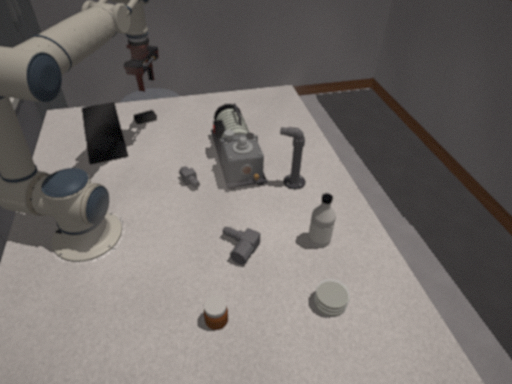

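View pics/top0.png

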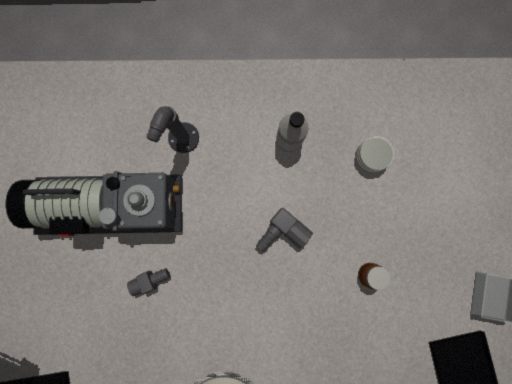

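The side view has the elbow at about (243,243), the pump port at (241,146) and the exhaust pipe at (293,155). In the top view the elbow is at (285,230), the port at (137,200) and the spigot at (153,133). I'll zoom in on both.

Run:
```python
import cv2
t=cv2.imread('pics/top0.png');s=cv2.imread('pics/side0.png')
def c(i,x,y,w,h,k,f): cv2.imwrite('pics/'+f,cv2.convertScaleAbs(cv2.resize(i[y:y+h,x:x+w],None,fx=k,fy=k,interpolation=cv2.INTER_CUBIC),alpha=1.6))
c(t,240,190,90,75,8,'t_elb.png');c(t,90,90,120,95+60,4,'t_port.png')
c(s,210,215,70,60,8,'s_elb.png');c(s,200,90,130,110,5,'s_port.png')
```

```text
(no output)
```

View pics/t_elb.png

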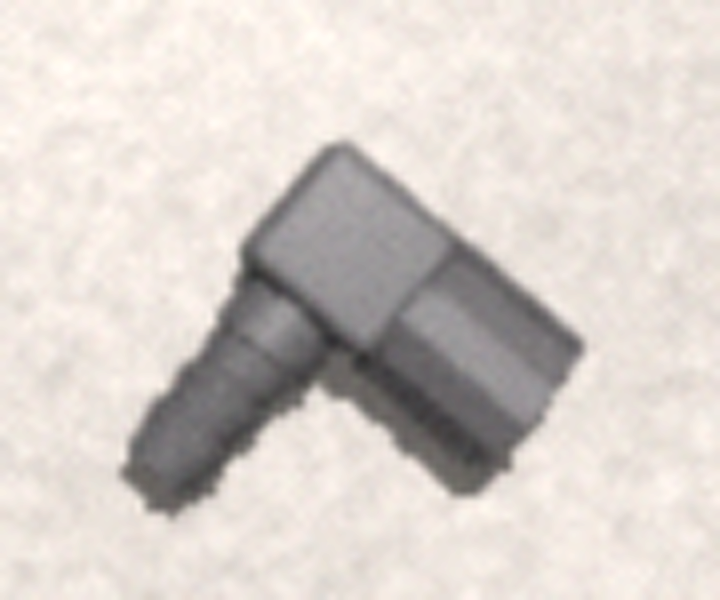

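View pics/t_port.png

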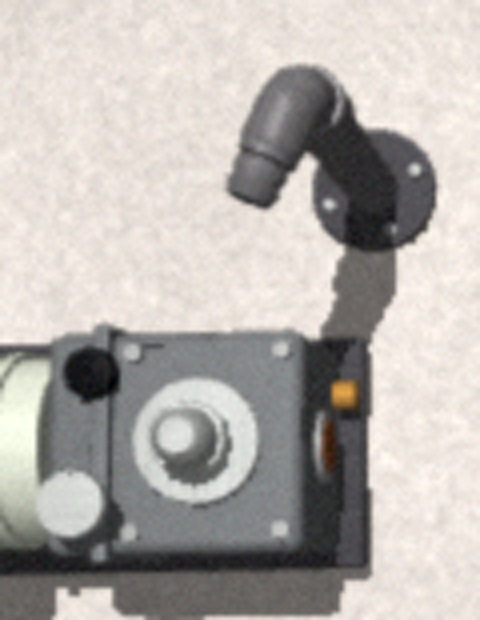

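View pics/s_elb.png

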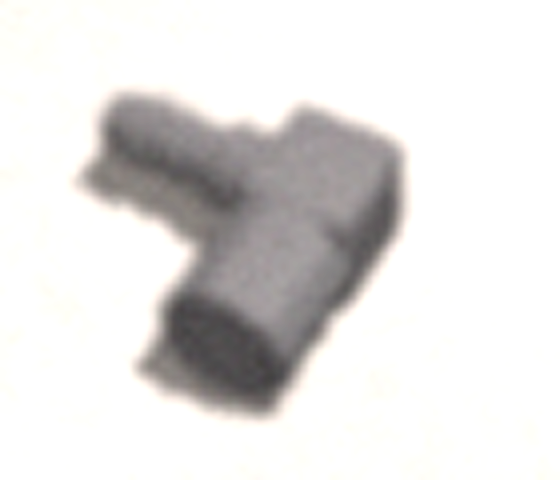

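View pics/s_port.png

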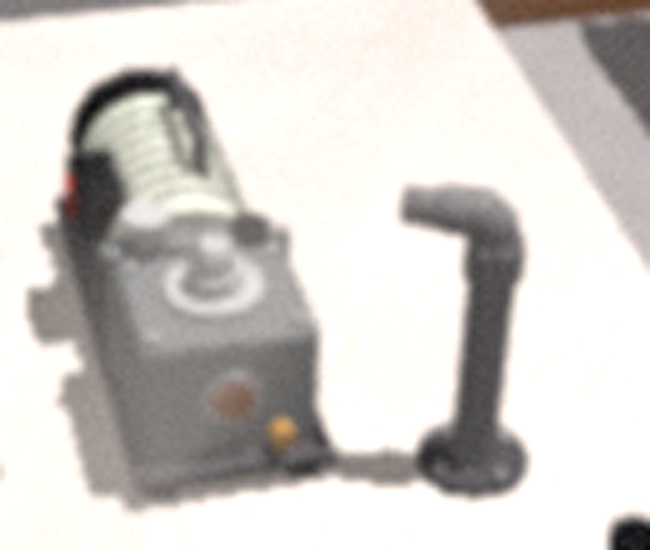

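Run:
```python
from h import *
t=load('top0');s=load('side0')
def T(x0,y0,k): return lambda u,v:((u+.5)/k-.5+x0,(v+.5)/k-.5+y0)
te=T(240,190,8);tp=T(90,90,4);se=T(210,215,8);sp=T(200,90,5)
P={k:onz(t,*te(*uv),.054) for k,uv in dict(A=(343,140),B=(245,250),C=(372,355),D=(460,245)).items()}
for k in P:print(k,P[k].round(4))
c=sum(P.values())/4;print('c',c)
zx=(P['A']-P['D']+P['B']-P['C']);xx=P['B']-P['A']+P['C']-P['D']
print('len z',np.linalg.norm(zx)/2,'x',np.linalg.norm(xx)/2,np.degrees(np.arctan2(zx[1],zx[0])),np.degrees(np.arctan2(xx[1],xx[0])))
print('out tip edges z.027',onz(t,*te(148,492),.027),'rim mid',onz(t,*te(548,405),.027),'outlet base',onz(t,*te(285,300),.030))
fl=(195.5,440);print('flange top',onz(t,*tp(*fl),.136)); 
print('flange tri',tri(t,tp(*fl),s,sp(215,283)))
print('stubtip tri',tri(t,tp(175,433),s,sp(211,243)),onz(t,*tp(175,433),.172))
print('spig top z.219',onz(t,*tp(249,198),.219))
print('spig tri',tri(t,tp(249,198),s,sp(407,205)))
print('spig corner',onz(t,*tp(270,145),.219),onz(t,*tp(265,165),.219))
p=onz(t,*tp(*fl),.136);print(proj(s,p),sp(215,283))
for n,uv,z in(('bottle',(294,128),.095),):pass
```

```text
A [ 0.5316 -0.1555  0.054 ]
B [ 0.4973 -0.1241  0.054 ]
C [ 0.464  -0.1635  0.054 ]
D [ 0.4981 -0.1918  0.054 ]
c [ 0.4977616  -0.15872743  0.054     ]
len z 0.050397737023511385 x 0.04539692996914099 48.551665300770864 138.85868532361854
out tip edges z.027 [ 0.42078906 -0.09304108  0.027     ] rim mid [ 0.44706089 -0.22216664  0.027     ] outlet base [ 0.48166747 -0.13781137  0.03      ]
flange top [0.54730812 0.18162229 0.136     ]
flange tri (array([0.54869507, 0.18162331, 0.13525434]), np.float64(0.002686755735689228))
stubtip tri (array([0.54814965, 0.18281747, 0.16882895]), np.float64(0.0007711668151816067)) [0.54824572 0.18171859 0.172     ]
spig top z.219 [0.66792761 0.12989155 0.219     ]
spig tri (array([0.67040669, 0.13030623, 0.21661305]), np.float64(0.003717047116849341))
spig corner [0.69636905 0.1192325  0.219     ] [0.68559895 0.12172196 0.219     ]
[241.83923628 146.09336138] (242.6, 146.2)
```

Run:
```python
from h import *
t=load('top0');s=load('side0')
tp=lambda u,v:((u+.5)/4-.5+90,(v+.5)/4-.5+90)
a,b=onz(t,*tp(120,334),.12),onz(t,*tp(295,332),.12);print('pump edge',a,b, np.degrees(np.arctan2(*(a-b)[[1,0]])))
a,b=onz(t,*tp(300,345),.12),onz(t,*tp(300,540),.12);print('pump end',a,b, np.degrees(np.arctan2(*(a-b)[[1,0]])))
for n,u,v,z in(('bottle',297,119,.19),('dish',376,154,.05),('jar',379,278,.075),('adap',147,283,.025)):print(n,onz(t,u,v,z).round(3))
# elbow model points in side
th=np.radians(139.2);x=np.array([np.cos(th),np.sin(th),0]);z=np.array([np.cos(th-np.pi/2),np.sin(th-np.pi/2),0]);y=np.array([0,0,1.])
c=np.array([.4978,-.1587,.027]);rim=c-.077*z;print('rim',rim,'out',rim+.095*x+.078*z)
for f,img in (('s',s),('t',t)):
    im=img['pixels'].copy();x0,y0=(210,215) if f=='s' else (240,190)
    k=8;im=cv2.convertScaleAbs(cv2.resize(im[y0:y0+75,x0:x0+90],None,fx=k,fy=k),alpha=1.6)
    for p in [(sx*.025,sy*.027,zz) for sx in(-1,1) for sy in(-1,1) for zz in(.05,.104)]+[(.095,0,.078),(0,.027,0),(.027,0,0),(-.027,0,0),(0,-.027,0)]:
        q=proj(img,rim+p[0]*x+p[1]*y+p[2]*z);cv2.circle(im,(int((q[0]+.5-x0)*k),int((q[1]+.5-y0)*k)),4,(0,0,255),-1)
    cv2.imwrite(f'pics/ov_{f}.png',im)
```

```text
pump edge [0.6118382  0.23216906 0.12      ] [0.61198541 0.12919443 0.12      ] 90.08190629383866
pump end [0.60421346 0.12615888 0.12      ] [0.48957325 0.12482099 0.12      ] 0.6686329977756015
bottle [ 0.717 -0.181  0.19 ]
dish [ 0.666 -0.399  0.05 ]
jar [ 0.355 -0.385  0.075]
adap [0.343 0.191 0.025]
rim [ 0.44748661 -0.21698862  0.027     ] out [ 0.42653889 -0.09586805  0.027     ]
```

View pics/ov_s.png

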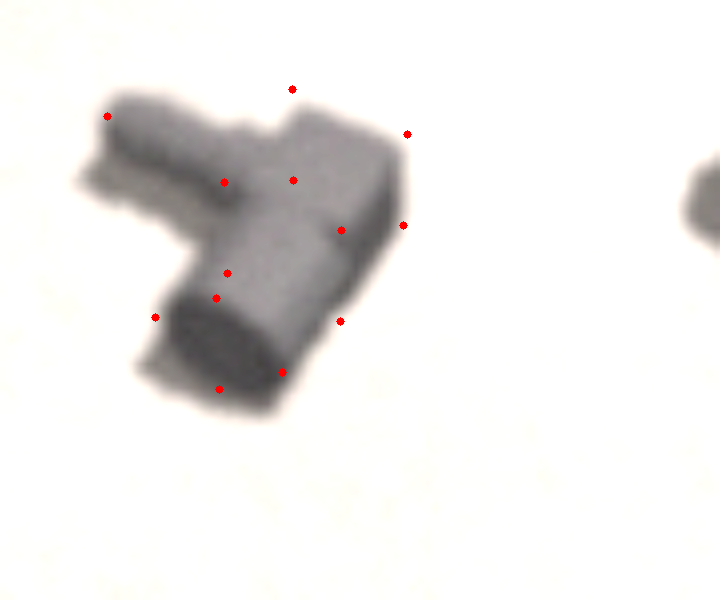

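View pics/ov_t.png

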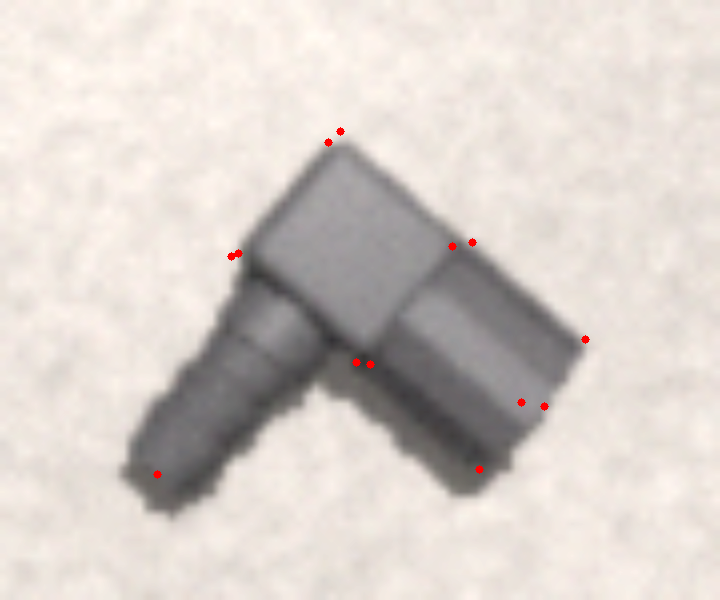

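```bash
cat >> h.py <<'E'
def Rt(psi,tilt=0):
    "tool y heading psi (deg), tool down, then turned about own y by tilt deg"
    p=np.radians(psi);y=np.array([np.cos(p),np.sin(p),0]);z=np.array([0,0,-1.]);x=np.cross(y,z)
    return np.c_[x,y,z]@R.from_euler('y',tilt,degrees=True).as_matrix()
def go(pos,Rm):
    st=env.state();A=q2R(st['orientation']);d=A.T@(np.array(pos)-st['tool_pos'])
    print('slide',(d/.025).round(3),'turn',R.from_matrix(A.T@Rm).as_rotvec().round(4),'rows',np.linalg.norm(d)/.0625,np.degrees(np.linalg.norm(R.from_matrix(A.T@Rm).as_rotvec()))/10.7)
def where():
    st=env.state();A=q2R(st['orientation'])
    print('t',st['time_s'],'tcp',st['tool_pos'].round(4),'gp',(st['tool_pos']-.0187*A[:,2]).round(4),'x',A[:,0].round(3),'y',A[:,1].round(3),'z',A[:,2].round(3),'q',st['qpos'].round(3),'F',st['wrist_force'].round(1),'w',st['grip_width'])
def elbowrest():
    pass
E
python3 - <<'E'
from h import *
where();R1=Rt(-41,-25)
gp=np.array([.4665,-.193,.027]);print(R1)
go(gp-R1[:,2]*.11,R1)
E
```

```text
t 0.1 tcp [0.2411 0.5491 0.2216] gp [0.2412 0.5492 0.2403] x [-0.916  0.402  0.   ] y [ 0.402  0.916 -0.002] z [-0.001 -0.002 -1.   ] q [ 1.1    0.092  1.232 -0.     1.82  -0.057] F [-1.  -0.8  0.2] w 0.0879236012561982
[[ 0.59459141  0.75470958 -0.27726253]
 [ 0.68399917 -0.65605903 -0.31895405]
 [-0.42261826  0.         -0.90630779]]
slide [-20.743 -21.772   3.834] turn [ 0.4064 -0.2985  1.839 ] rows 12.126031729748306 10.210796936543685
```

Request:
{"fn": "play_rows", "kwargs": {
  "fingers": [1,1,1,1,1,1,1,1,1,1],
  "slide": [
    [-20.74,-21.77,0],
    [-20.74,-21.77,0],
    [-20.74,-21.77,0],
    [-20.74,-21.77,0],
    [-20.74,-21.77,0],
    [-20.74,-21.77,0],
    [-20.74,-21.77,0],
    [-20.74,-21.77,0],
    [-20.74,-21.77,3.83],
    [-20.74,-21.77,3.83]
  ],
  "turn": [
    [0.406,-0.298,1.839],
    [0.406,-0.298,1.839],
    [0.406,-0.298,1.839],
    [0.406,-0.298,1.839],
    [0.406,-0.298,1.839],
    [0.406,-0.298,1.839],
    [0.406,-0.298,1.839],
    [0.406,-0.298,1.839],
    [0.406,-0.298,1.839],
    [0.406,-0.298,1.839]
  ]
}}

```text
time_s: 1.35
tool_pos: [0.4516, -0.0324, 0.1776]
orientation: [0.088, 0.884, 0.417, -0.194]
wrist_force: [0.6, -0.1, 0.0]
grip_width: 0.0879
```

Run:
```python
from h import *
where();R1=Rt(-41,-25)
gp=np.array([.4665,-.193,.027])
go(gp-R1[:,2]*.07,R1)
```

```text
t 1.35 tcp [ 0.4516 -0.0324  0.1776] gp [ 0.4567 -0.0265  0.1946] x [ 0.577  0.702 -0.416] y [ 0.771 -0.637 -0.006] z [-0.269 -0.318 -0.909] q [ 0.081 -0.042  1.501 -0.326  1.975  0.686] F [ 0.6 -0.1  0. ] w 0.08786771748439431
slide [-1.642  4.599  4.557] turn [ 0.0055 -0.0069  0.0251] rows 2.6716735782849033 0.14247671120822888
```

Request:
{"fn": "play_rows", "kwargs": {
  "fingers": [1,1,1,1,1],
  "slide": [
    [-1.64,4.6,2],
    [-1.64,4.6,3.5],
    [-1.64,4.6,4.56],
    [-1.64,4.6,4.56],
    [-1.64,4.6,4.56]
  ],
  "turn": [
    [0.0055,-0.007,0.025],
    [0.0055,-0.007,0.025],
    [0.0055,-0.007,0.025],
    [0.0055,-0.007,0.025],
    [0.0055,-0.007,0.025]
  ]
}}

```text
time_s: 1.98
tool_pos: [0.4865, -0.168, 0.0915]
orientation: [0.089, 0.887, 0.408, -0.197]
wrist_force: [0.5, 1.1, 1.2]
grip_width: 0.0882
```

Run:
```python
from h import *
where();R1=Rt(-41,-25)
gp=np.array([.4665,-.193,.027])
go(gp+R1[:,2]*.0187,R1)
for n in('side','top'): snap(n,n+'1.png')
for n,b in(('side',(190,160)),('top',(200,150))):
    im=cv2.imread(f'pics/{n}1.png')[b[1]:b[1]+120,b[0]:b[0]+130];cv2.imwrite(f'pics/{n}1z.png',cv2.convertScaleAbs(cv2.resize(im,None,fx=5,fy=5,interpolation=cv2.INTER_CUBIC),alpha=1.6))
```

```text
t 1.975 tcp [ 0.4865 -0.168   0.0915] gp [ 0.4916 -0.162   0.1085] x [ 0.59   0.688 -0.422] y [ 0.758 -0.652 -0.002] z [-0.276 -0.319 -0.907] q [-0.155  0.083  1.53  -0.373  1.757  0.527] F [0.5 1.1 1.2] w 0.08821787950867044
slide [-0.07   0.049  3.628] turn [ 0.001  -0.0006  0.0058] rows 1.451456461591685 0.03184232991985746
```

View pics/side1z.png

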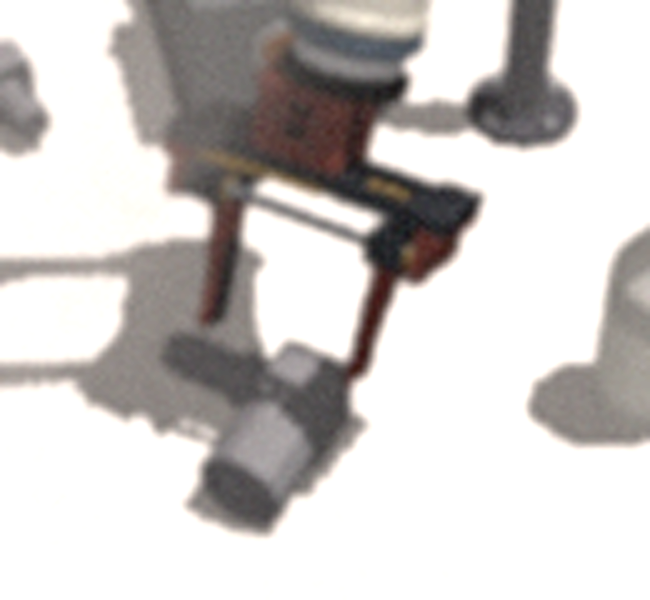

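View pics/top1z.png

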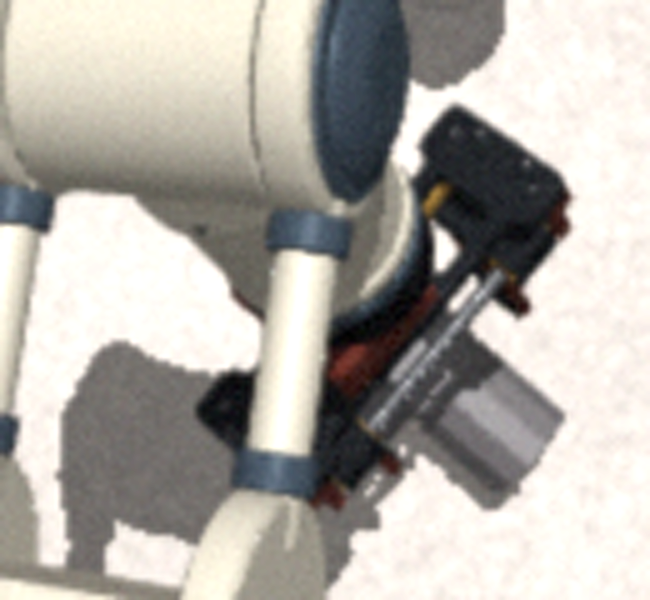

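Request:
{"fn": "play_rows", "kwargs": {
  "fingers": [1,1,1,1,1,-1,-1,-1,-1,-1],
  "slide": [
    [-0.07,0.05,1],
    [-0.07,0.05,2],
    [-0.07,0.05,3],
    [-0.07,0.05,3.6],
    [-0.07,0.05,3.6],
    [-0.07,0.05,3.6],
    [-0.07,0.05,3.6],
    [-0.07,0.05,3.6],
    [-0.07,0.05,3.6],
    [-0.07,0.05,3.6]
  ],
  "turn": [
    [0,0,0.005],
    [0,0,0.005],
    [0,0,0.005],
    [0,0,0.005],
    [0,0,0.005],
    [0,0,0.005],
    [0,0,0.005],
    [0,0,0.005],
    [0,0,0.005],
    [0,0,0.005]
  ],
  "force": 50
}}

```text
time_s: 3.32
tool_pos: [0.4617, -0.1995, 0.0103]
orientation: [0.09, 0.888, 0.405, -0.196]
wrist_force: [1.3, -0.4, 2.7]
grip_width: 0.0536
```

Run:
```python
from h import *
where()
```

```text
t 3.325 tcp [ 0.4617 -0.1995  0.0103] gp [ 0.4668 -0.1935  0.0273] x [ 0.594  0.685 -0.422] y [ 0.756 -0.655  0.001] z [-0.276 -0.32  -0.907] q [-0.216  0.091  1.671 -0.381  1.596  0.531] F [ 1.3 -0.4  2.7] w 0.053581653625889784
```

Run:
```python
from h import *
R1=Rt(-41,-25)
st=env.state();go(st['tool_pos']+[0,0,.125],q2R(st['orientation']))
```

```text
slide [-2.111  0.007 -4.533] turn [0. 0. 0.] rows 2.0000000000000004 0.0
```

Request:
{"fn": "play_rows", "kwargs": {
  "fingers": [-1,-1,-1,-1,-1],
  "slide": [
    [-0.5,0,-1.1],
    [-1,0,-2.2],
    [-1.6,0,-3.4],
    [-2.11,0,-4.53],
    [-2.11,0,-4.53]
  ],
  "turn": [
    [0,0,0],
    [0,0,0],
    [0,0,0],
    [0,0,0],
    [0,0,0]
  ]
}}

```text
time_s: 3.95
tool_pos: [0.4624, -0.1995, 0.137]
orientation: [0.091, 0.889, 0.405, -0.195]
wrist_force: [1.0, 0.9, -2.4]
grip_width: 0.0538
```

Run:
```python
from h import *
where()
R2=Rt(-99,65);go(np.array([.50,-.08,.14])+.0187*R2[:,2],R2);print(R2[:,2])
R2=Rt(-70,20);go(np.array([.50,-.11,.15])+.0187*R2[:,2],R2);print(R2[:,2])
```

```text
t 3.95 tcp [ 0.4624 -0.1995  0.137 ] gp [ 0.4675 -0.1936  0.1539] x [ 0.596  0.684 -0.42 ] y [ 0.755 -0.655  0.004] z [-0.272 -0.32  -0.907] q [-0.216  0.004  1.529 -0.392  1.804  0.446] F [ 1.   0.9 -2.4] w 0.05379003376507077
slide [ 4.577 -1.423 -1.913] turn [-0.3787  1.4183  1.0496] rows 2.0640789502658503 9.663550444971367
[ 0.89514963 -0.14177777 -0.42261826]
slide [ 3.627 -1.087 -1.486] turn [0.0265 0.7647 0.5194] rows 1.6268637460925823 4.951917130293979
[ 0.3213938   0.11697778 -0.93969262]
```

Request:
{"fn": "play_rows", "kwargs": {
  "fingers": [-1,-1,-1,-1,-1,-1,-1],
  "slide": [
    [3.6,-1.1,-1.5],
    [3.6,-1.1,-1.5],
    [3.6,-1.1,-1.5],
    [3.6,-1.1,-1.5],
    [3.6,-1.1,-1.5],
    [3.6,-1.1,-1.5],
    [3.6,-1.1,-1.5]
  ],
  "turn": [
    [0.005,0.153,0.104],
    [0.01,0.306,0.208],
    [0.016,0.459,0.312],
    [0.021,0.612,0.416],
    [0.026,0.765,0.519],
    [0.026,0.765,0.519],
    [0.026,0.765,0.519]
  ]
}}

```text
time_s: 4.82
tool_pos: [0.5041, -0.1077, 0.13]
orientation: [-0.031, 0.97, 0.172, 0.168]
wrist_force: [0.1, 0.7, -1.4]
grip_width: 0.0537
```

Run:
```python
from h import *
where()
R2=Rt(-99,65);go(np.array([.50,-.08,.14])+.0187*R2[:,2],R2)
for n in('side',): snap(n,n+'2.png')
```

```text
t 4.825 tcp [ 0.5041 -0.1077  0.13  ] gp [ 0.4982 -0.1099  0.1476] x [0.885 0.323 0.336] y [ 0.343 -0.939 -0.002] z [ 0.315  0.117 -0.942] q [-0.442 -0.401  1.873  0.246  1.43   0.774] F [ 0.1  0.7 -1.4] w 0.05368696231265086
slide [ 0.8   -0.767  0.197] turn [-0.3524  0.775   0.3836] rows 0.45035010763531846 5.000152787534951
```

View pics/side2.png

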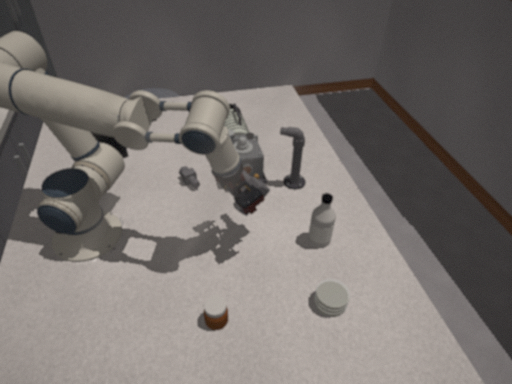

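Run:
```python
from h import *
R2=Rt(-99,65);go(np.array([.57,-.10,.14])+.0187*R2[:,2],R2)
```

```text
slide [2.987 0.949 1.001] turn [-0.3528  0.7741  0.3843] rows 1.316185205716113 4.9983883667884506
```

Request:
{"fn": "play_rows", "kwargs": {
  "fingers": [-1,-1,-1,-1,-1,-1,-1,-1],
  "slide": [
    [1,0.3,0.3],
    [2,0.6,0.7],
    [2.99,0.95,1],
    [2.99,0.95,1],
    [2.99,0.95,1],
    [2.99,0.95,1],
    [2.99,0.95,1],
    [2.99,0.95,1]
  ],
  "turn": [
    [-0.06,0.13,0.064],
    [-0.12,0.26,0.128],
    [-0.18,0.39,0.192],
    [-0.235,0.515,0.256],
    [-0.29,0.645,0.32],
    [-0.353,0.774,0.384],
    [-0.353,0.774,0.384],
    [-0.353,0.774,0.384]
  ]
}}

```text
time_s: 5.88
tool_pos: [0.5867, -0.1019, 0.132]
orientation: [0.042, 0.841, -0.065, 0.535]
wrist_force: [0.7, 0.7, -1.3]
grip_width: 0.0536
```

Run:
```python
from h import *
where()
for n in('side','top'): snap(n,n+'3.png')
for n,b in(('side',(190,130)),('top',(170,110))):
    im=cv2.imread(f'pics/{n}3.png')[b[1]:b[1]+120,b[0]:b[0]+130];cv2.imwrite(f'pics/{n}3z.png',cv2.convertScaleAbs(cv2.resize(im,None,fx=5,fy=5,interpolation=cv2.INTER_CUBIC),alpha=1.6))
```

```text
t 5.875 tcp [ 0.5867 -0.1019  0.132 ] gp [ 0.57   -0.0993  0.1399] x [ 0.419 -0.066  0.905] y [-0.155 -0.988  0.   ] z [ 0.895 -0.14  -0.424] q [-0.313 -0.83   2.457  0.364  0.41   1.168] F [ 0.7  0.7 -1.3] w 0.053571736262448905
```

View pics/side3z.png

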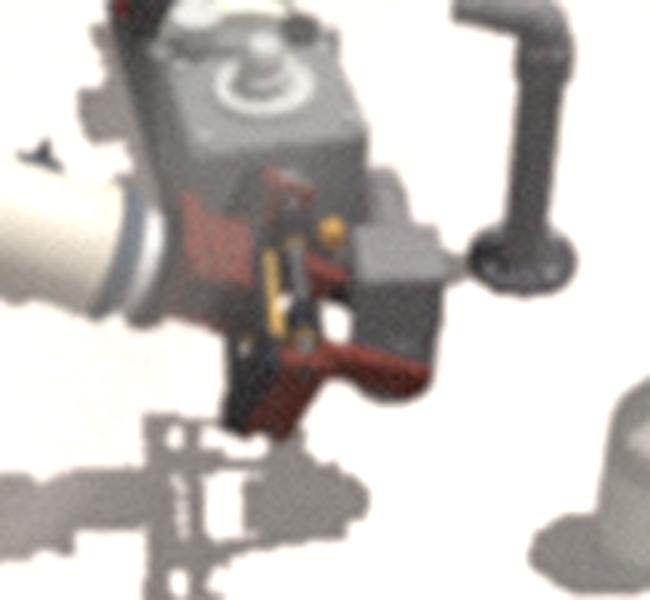

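View pics/top3z.png

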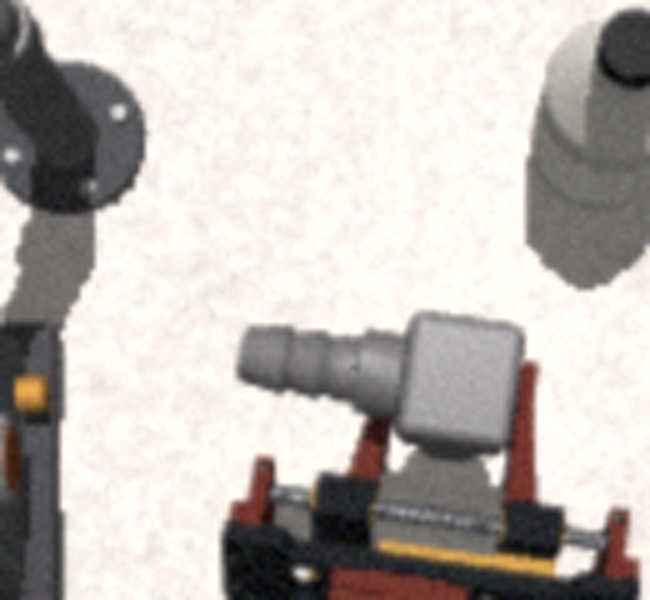

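Run:
```python
from h import *
R2=Rt(-99,65);go(np.array([.60,-.06,.07])+.0187*R2[:,2],R2)
# outline verticality check: side view block edges
s=load('side3');u=lambda a,b:((a+.5)/5-.5+190,(b+.5)/5-.5+130)
R2=Rt(-99,65)
top=np.array([.57,-.0993,.14+.072]);h=np.radians(-9);f=np.array([np.cos(h),np.sin(h),0]);x=np.array([-np.sin(h),np.cos(h),0])
for a in(-.027,.027):
  for b in(-.025,.025):
    for zz in(0,-.054,-.104):
      q=proj(s,top+a*f+b*x+[0,0,zz]);print(a,b,zz,((q-[190,130])*5).round())
```

```text
slide [-2.129 -1.774  2.034] turn [ 0.0001  0.0014 -0.0005] rows 1.375037315106727 0.007837963953718252
-0.027 -0.025 0 [352. 277.]
-0.027 -0.025 -0.054 [350. 345.]
-0.027 -0.025 -0.104 [348. 404.]
-0.027 0.025 0 [345. 220.]
-0.027 0.025 -0.054 [343. 289.]
-0.027 0.025 -0.104 [342. 348.]
0.027 -0.025 0 [446. 273.]
0.027 -0.025 -0.054 [441. 341.]
0.027 -0.025 -0.104 [437. 401.]
0.027 0.025 0 [436. 217.]
0.027 0.025 -0.054 [431. 285.]
0.027 0.025 -0.104 [427. 344.]
```

Request:
{"fn": "play_rows", "kwargs": {
  "fingers": [-1,-1,-1,-1,-1,-1],
  "slide": [
    [-0.6,-0.6,1.3],
    [-1.2,-1.77,1.8],
    [-1.7,-1.77,2.03],
    [-2.13,-1.77,2.03],
    [-2.13,-1.77,2.03],
    [-2.13,-1.77,2.03]
  ],
  "turn": [
    [0,0,0],
    [0,0,0],
    [0,0,0],
    [0,0,0],
    [0,0,0],
    [0,0,0]
  ]
}}

```text
time_s: 6.72
tool_pos: [0.6171, -0.0638, 0.0641]
orientation: [0.043, 0.84, -0.067, 0.537]
wrist_force: [-0.2, 0.5, -1.7]
grip_width: 0.0533
```

Run:
```python
from h import *
where()
R2=Rt(-99,65);go(np.array([.60,-.06,.033])+.0187*R2[:,2],R2)
```

```text
t 6.725 tcp [ 0.6171 -0.0638  0.0641] gp [ 0.6003 -0.0611  0.072 ] x [ 0.414 -0.068  0.908] y [-0.159 -0.987 -0.001] z [ 0.896 -0.144 -0.42 ] q [-0.156 -0.571  2.446 -0.023  0.129  1.596] F [-0.2  0.5 -1.7] w 0.05333411904432912
slide [-1.425 -0.041  0.636] turn [ 0.0021 -0.0031 -0.0019] rows 0.6245323983519457 0.02273189127005416
```

Run:
```python
from h import *
for tl in (58,60):
  R2=Rt(-99,tl);go(np.array([.60,-.06,.038])+.0187*R2[:,2],R2)
```

```text
slide [-1.335 -0.041  0.547] turn [ 0.002  -0.1253 -0.0021] rows 0.5771733023345693 0.6710319979598436
slide [-1.309 -0.041  0.549] turn [ 0.0021 -0.0904 -0.002 ] rows 0.5680167229977274 0.4841851041217146
```

Request:
{"fn": "play_rows", "kwargs": {
  "fingers": [-1,-1,-1,-1,-1],
  "slide": [
    [-0.35,-0.01,0.14],
    [-0.7,-0.02,0.28],
    [-1.05,-0.03,0.42],
    [-1.31,-0.04,0.55],
    [-1.31,-0.04,0.55]
  ],
  "turn": [
    [0,-0.09,0],
    [0,-0.09,0],
    [0,-0.09,0],
    [0,-0.09,0],
    [0,-0.09,0]
  ]
}}

```text
time_s: 7.35
tool_pos: [0.6147, -0.0616, 0.0251]
orientation: [0.039, 0.864, -0.069, 0.497]
wrist_force: [-0.2, 0.4, -1.6]
grip_width: 0.0535
```

Run:
```python
from h import *
where()
snap('side','side4.png')
im=cv2.imread('pics/side4.png')[130:250,190:320];cv2.imwrite(f'pics/side4z.png',cv2.convertScaleAbs(cv2.resize(im,None,fx=5,fy=5,interpolation=cv2.INTER_CUBIC),alpha=1.6))
```

```text
t 7.35 tcp [ 0.6147 -0.0616  0.0251] gp [ 0.5988 -0.059   0.0346] x [ 0.497 -0.08   0.864] y [-0.158 -0.987 -0.001] z [ 0.853 -0.136 -0.503] q [-0.152 -0.488  2.415 -0.033  0.172  1.607] F [-0.2  0.4 -1.6] w 0.05348942025801139
```

View pics/side4z.png

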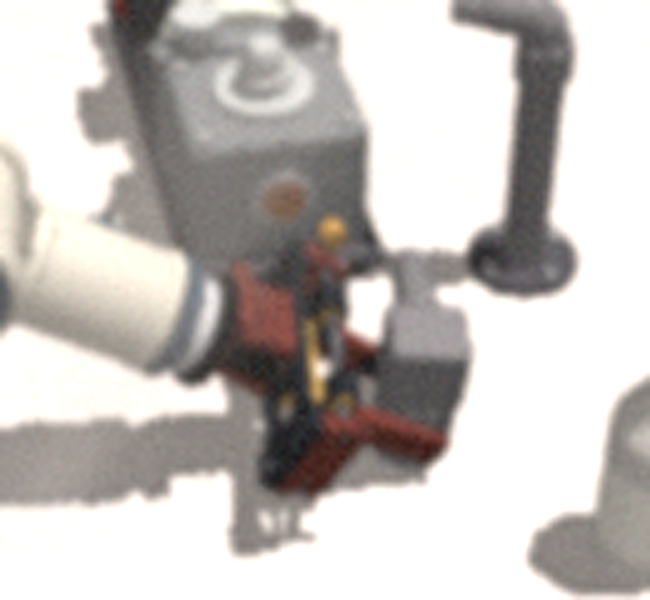

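Request:
{"fn": "play_rows", "kwargs": {
  "fingers": [-1,-1,-1],
  "slide": [
    [-0.05,0,0.03],
    [-0.1,0,0.06],
    [-0.1,0,0.06]
  ],
  "turn": [
    [0,0.03,0],
    [0,0.06,0],
    [0,0.06,0]
  ]
}}

```text
time_s: 7.78
tool_pos: [0.6152, -0.0616, 0.0236]
orientation: [0.041, 0.849, -0.068, 0.523]
wrist_force: [-1.1, 1.5, -1.3]
grip_width: 0.0538
```

Run:
```python
from h import *
where()
```

```text
t 7.775 tcp [ 0.6152 -0.0616  0.0236] gp [ 0.5987 -0.059   0.032 ] x [ 0.444 -0.071  0.893] y [-0.158 -0.987 -0.001] z [ 0.882 -0.141 -0.449] q [-0.151 -0.475  2.449 -0.095  0.064  1.67 ] F [-1.1  1.5 -1.3] w 0.053758102980210255
```

Request:
{"fn": "play_rows", "kwargs": {
  "fingers": [-1,-1,-1],
  "slide": [
    [-0.05,0,0.025],
    [-0.1,0,0.05],
    [-0.1,0,0.05]
  ],
  "turn": [
    [0,-0.03,0],
    [0,-0.03,0],
    [0,-0.03,0]
  ]
}}

```text
time_s: 8.15
tool_pos: [0.6159, -0.0617, 0.0221]
orientation: [0.04, 0.856, -0.068, 0.511]
wrist_force: [-0.4, -0.2, -0.7]
grip_width: 0.0542
```

Run:
```python
from h import *
where()
snap('side','side5.png')
im=cv2.imread('pics/side5.png')[150:250,210:320];cv2.imwrite(f'pics/side5z.png',cv2.convertScaleAbs(cv2.resize(im,None,fx=6,fy=6,interpolation=cv2.INTER_CUBIC),alpha=1.6))
```

```text
t 8.15 tcp [ 0.6159 -0.0617  0.0221] gp [ 0.5996 -0.0591  0.0309] x [ 0.468 -0.076  0.881] y [-0.158 -0.987 -0.001] z [ 0.87  -0.139 -0.474] q [-0.152 -0.473  2.432 -0.056  0.105  1.63 ] F [-0.4 -0.2 -0.7] w 0.05423656903454839
```

View pics/side5z.png

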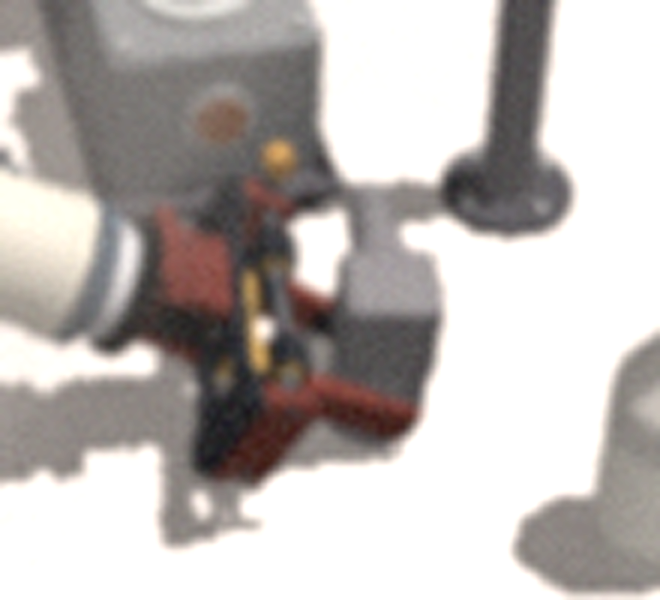

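Request:
{"fn": "play_rows", "kwargs": {
  "fingers": [-1,-1,-1],
  "slide": [
    [-0.06,0,0.03],
    [-0.11,0,0.06],
    [-0.11,0,0.06]
  ],
  "turn": [
    [0,0,0],
    [0,0,0],
    [0,0,0]
  ]
}}

```text
time_s: 8.57
tool_pos: [0.6173, -0.0619, 0.0218]
orientation: [0.04, 0.854, -0.068, 0.514]
wrist_force: [-2.7, 0.7, 5.8]
grip_width: 0.0538
```

Run:
```python
from h import *
where()
```

```text
t 8.575 tcp [ 0.6173 -0.0619  0.0218] gp [ 0.601  -0.0593  0.0306] x [ 0.463 -0.075  0.883] y [-0.158 -0.987 -0.001] z [ 0.872 -0.139 -0.469] q [-0.152 -0.465  2.431 -0.061  0.093  1.636] F [-2.7  0.7  5.8] w 0.053818883224097204
```

Request:
{"fn": "play_rows", "kwargs": {
  "fingers": [-0.2,0.2,0.6,1,1,1],
  "slide": [
    [0,0,0],
    [0,0,0],
    [0,0,0],
    [0,0,0],
    [0,0,0],
    [0,0,0]
  ],
  "turn": [
    [0,0,0],
    [0,0,0],
    [0,0,0],
    [0,0,0],
    [0,0,0],
    [0,0,0]
  ]
}}

```text
time_s: 9.32
tool_pos: [0.6155, -0.0617, 0.0182]
orientation: [0.04, 0.856, -0.068, 0.511]
wrist_force: [0.5, -0.1, -0.4]
grip_width: 0.0869
```

Run:
```python
from h import *
where()
snap('side','side6.png')
im=cv2.imread('pics/side6.png')[150:250,210:320];cv2.imwrite(f'pics/side6z.png',cv2.convertScaleAbs(cv2.resize(im,None,fx=6,fy=6,interpolation=cv2.INTER_CUBIC),alpha=1.6))
```

```text
t 9.325 tcp [ 0.6155 -0.0617  0.0182] gp [ 0.5993 -0.0591  0.0271] x [ 0.469 -0.076  0.88 ] y [-0.158 -0.987 -0.001] z [ 0.869 -0.139 -0.475] q [-0.152 -0.463  2.433 -0.061  0.096  1.635] F [ 0.5 -0.1 -0.4] w 0.08693982120204499
```

View pics/side6z.png

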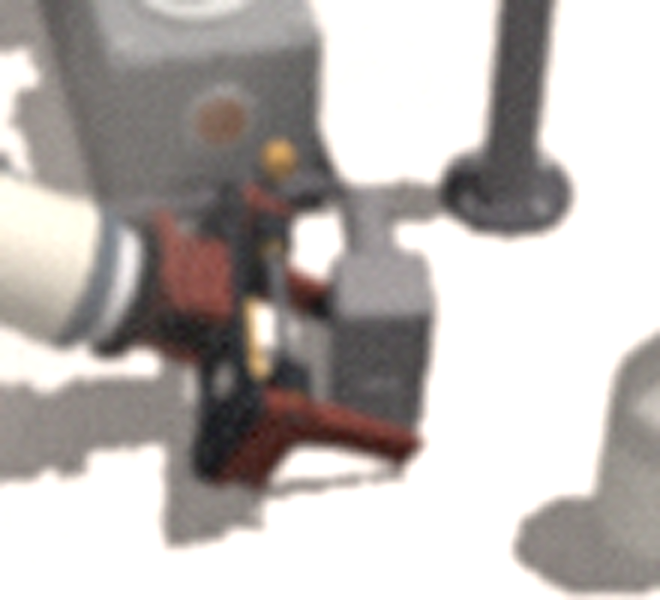

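Run:
```python
from h import *
h=np.radians(-9);b=-np.array([np.cos(h),np.sin(h),0])
p=env.state()['tool_pos']
for d,u,t in((.012,.003,56),(.03,.01,46),(.05,.03,38),(.075,.06,25)): go(p+b*d+[0,0,u],Rt(-99,t))
```

```text
slide [-0.122  0.001 -0.479] turn [ 0.001  -0.0985 -0.0015] rows 0.19790907002964817 0.5273374177577809
slide [-0.218  0.002 -1.246] turn [ 0.0008 -0.273  -0.0016] rows 0.505964425626941 1.461859910161505
slide [ 1.06e-01  2.00e-03 -2.33e+00] turn [ 0.0007 -0.4126 -0.0017] rows 0.9329523031752486 2.209512511019651
slide [ 6.87e-01  3.00e-03 -3.78e+00] turn [ 5.000e-04 -6.395e-01 -1.800e-03] rows 1.5367498169838834 3.4244580890001224
```

Request:
{"fn": "play_rows", "kwargs": {
  "fingers": [1,1,1,1,1,1,1,1],
  "slide": [
    [-0.06,0,-0.24],
    [-0.12,0,-0.48],
    [-0.17,0,-0.86],
    [-0.22,0,-1.25],
    [-0.06,0,-1.8],
    [0.11,0,-2.33],
    [0.69,0,-3.78],
    [0.69,0,-3.78]
  ],
  "turn": [
    [0,-0.05,0],
    [0,-0.1,0],
    [0,-0.185,0],
    [0,-0.273,0],
    [0,-0.34,0],
    [0,-0.413,0],
    [0,-0.53,0],
    [0,-0.64,0]
  ]
}}

```text
time_s: 10.38
tool_pos: [0.5426, -0.05, 0.0833]
orientation: [0.017, 0.973, -0.077, 0.218]
wrist_force: [0.6, -0.3, -0.2]
grip_width: 0.0879
```

Run:
```python
from h import *
where()
for n in('side','top'): snap(n,n+'7.png')
for n,b in(('side',(210,130)),('top',(170,90))):
    im=cv2.imread(f'pics/{n}7.png')[b[1]:b[1]+120,b[0]:b[0]+130];cv2.imwrite(f'pics/{n}7z.png',cv2.convertScaleAbs(cv2.resize(im,None,fx=5,fy=5,interpolation=cv2.INTER_CUBIC),alpha=1.6))
```

```text
t 10.375 tcp [ 0.5426 -0.05    0.0833] gp [ 0.5348 -0.0487  0.1002] x [ 0.893 -0.143  0.426] y [-0.158 -0.987 -0.001] z [ 0.421 -0.066 -0.905] q [-1.530e-01 -4.560e-01  2.019e+00 -2.000e-03  1.139e+00  1.576e+00] F [ 0.6 -0.3 -0.2] w 0.08790381870849424
```

View pics/side7z.png

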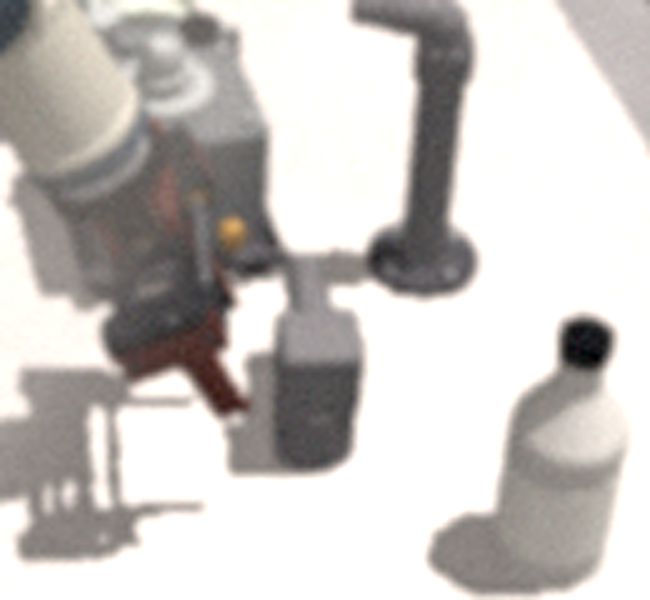

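View pics/top7z.png

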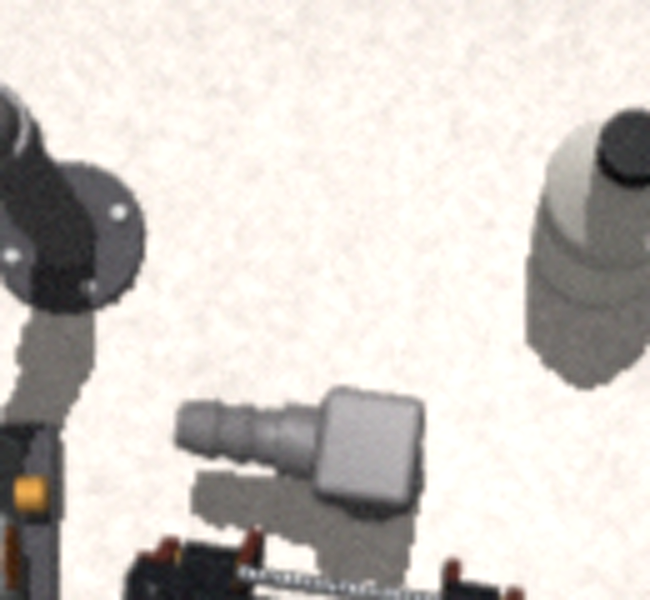

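Run:
```python
from h import *
t=load('top7');f=lambda u,v:((u+.5)/5-.5+170,(v+.5)/5-.5+90)
P=[onz(t,*f(*c),.104) for c in((332,388),(424,399),(408,500),(316,489))]
c=sum(P)/4;print(c)
e=(P[0]-P[1]+P[3]-P[2])/2;print('x hdg',np.degrees(np.arctan2(e[1],e[0])),np.linalg.norm(e))
e=(P[0]-P[3]+P[1]-P[2])/2;print('-y hdg+90',90+np.degrees(np.arctan2(e[1],e[0])),np.linalg.norm(e))
o=onz(t,*f(177,425),.083);d=o-c;print('outlet',o,np.degrees(np.arctan2(d[1],d[0])),np.linalg.norm(d[:2]))
R3=Rt(-9,0)
print('retreat');p=env.state()['tool_pos']; go(p+[0.02,0,.14],R3)
print(onz(t,297,119,.19))
```

```text
[ 0.59860125 -0.05954282  0.104     ]
x hdg 82.53790465621478 0.04454692580783911
-y hdg+90 80.62053263804656 0.04954815971964474
outlet [0.61187822 0.0359534  0.083     ] 82.08482413617168 0.09641476449475658
retreat
slide [ 3.091 -0.131 -4.736] turn [ 0.3434 -0.3441 -1.5453] rows 2.2627416997969525 8.674516920888475
[ 0.71734958 -0.18061297  0.19      ]
```

Request:
{"fn": "play_rows", "kwargs": {
  "fingers": [1,1,1,1,1,1,1,1,1,1],
  "slide": [
    [1.5,-0.1,-3],
    [3.09,-0.13,-4.74],
    [3.09,-0.13,-4.74],
    [3.09,-0.13,-4.74],
    [3.09,-0.13,-4.74],
    [3.09,-0.13,-4.74],
    [3.09,-0.13,-4.74],
    [3.09,-0.13,-4.74],
    [3.09,-0.13,-4.74],
    [3.09,-0.13,-4.74]
  ],
  "turn": [
    [0.034,-0.034,-0.155],
    [0.069,-0.069,-0.31],
    [0.103,-0.103,-0.464],
    [0.137,-0.138,-0.618],
    [0.172,-0.172,-0.773],
    [0.206,-0.206,-0.927],
    [0.24,-0.241,-1.08],
    [0.275,-0.275,-1.236],
    [0.309,-0.31,-1.39],
    [0.343,-0.344,-1.545]
  ]
}}

```text
time_s: 11.72
tool_pos: [0.5616, -0.0501, 0.2171]
orientation: [-0.001, 0.759, 0.651, -0.001]
wrist_force: [-0.4, 0.8, 1.4]
grip_width: 0.0878
```

Run:
```python
from h import *
where()
go([.599,-.060,.14],Rt(-8,0))
```

```text
t 11.725 tcp [ 0.5616 -0.0501  0.2171] gp [ 0.5616 -0.0501  0.2358] x [ 0.152  0.988 -0.001] y [ 0.988 -0.152 -0.003] z [-0.003 -0.001 -1.   ] q [-1.490e-01 -5.000e-03  1.339e+00 -1.000e-03  1.811e+00  4.000e-03] F [-0.4  0.8  1.4] w 0.08775821097179895
slide [-0.161  1.55   3.081] turn [-0.0032  0.0011 -0.0128] rows 1.3811467336909378 0.07100680947181316
```

Request:
{"fn": "play_rows", "kwargs": {
  "fingers": [1,1,1,1],
  "slide": [
    [-0.16,1.55,0],
    [-0.16,1.55,2],
    [-0.16,1.55,3.08],
    [-0.16,1.55,3.08]
  ],
  "turn": [
    [-0.003,0,-0.013],
    [-0.003,0,-0.013],
    [-0.003,0,-0.013],
    [-0.003,0,-0.013]
  ]
}}

```text
time_s: 12.22
tool_pos: [0.5974, -0.0597, 0.1372]
orientation: [-0.002, 0.756, 0.654, -0.002]
wrist_force: [0.5, -0.2, -0.6]
grip_width: 0.0878
```

Run:
```python
from h import *
where()
go([.599,-.060,.063],Rt(-8,0))
snap('side','side8.png')
im=cv2.imread('pics/side8.png')[130:250,190:320];cv2.imwrite(f'pics/side8z.png',cv2.convertScaleAbs(cv2.resize(im,None,fx=5,fy=5,interpolation=cv2.INTER_CUBIC),alpha=1.6))
```

```text
t 12.225 tcp [ 0.5974 -0.0597  0.1372] gp [ 0.5975 -0.0597  0.1559] x [ 0.144  0.99  -0.   ] y [ 0.99  -0.144 -0.005] z [-0.005  0.001 -1.   ] q [-0.156  0.096  1.376 -0.     1.674 -0.012] F [ 0.5 -0.2 -0.6] w 0.08781188249010194
slide [-0.004  0.078  2.969] turn [-0.0049  0.0001 -0.0046] rows 1.1880271578654789 0.035812882361747914
```

View pics/side8z.png

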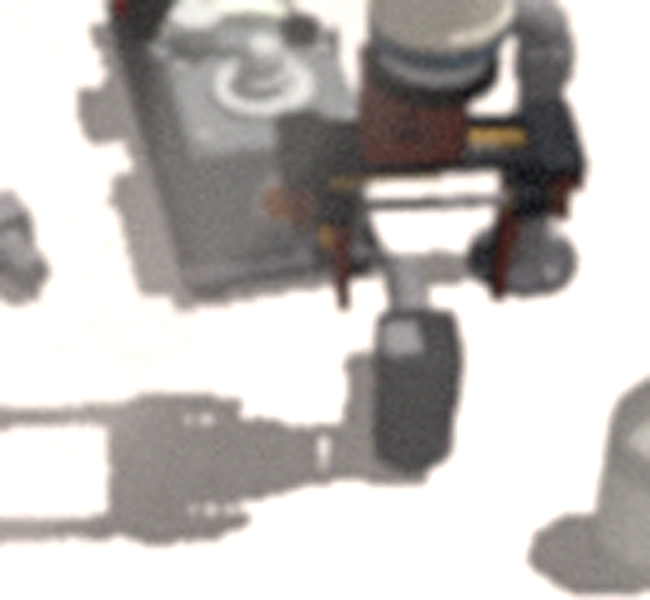

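Request:
{"fn": "play_rows", "kwargs": {
  "fingers": [1,1,1,1,-1,-1,-1,-1,-1],
  "slide": [
    [0,0.08,1],
    [0,0.08,2],
    [0,0.08,2.9],
    [0,0.08,2.9],
    [0,0.08,2.9],
    [0,0.08,2.9],
    [0,0.08,2.9],
    [0,0.08,2.9],
    [0,0.08,2.9]
  ],
  "turn": [
    [-0.005,0,-0.005],
    [-0.005,0,-0.005],
    [-0.005,0,-0.005],
    [-0.005,0,-0.005],
    [-0.005,0,-0.005],
    [-0.005,0,-0.005],
    [-0.005,0,-0.005],
    [-0.005,0,-0.005],
    [-0.005,0,-0.005]
  ],
  "force": 40
}}

```text
time_s: 13.4
tool_pos: [0.6016, -0.0604, 0.0697]
orientation: [0.003, 0.755, 0.656, 0.002]
wrist_force: [-1.0, -0.1, 2.8]
grip_width: 0.0537
```

Run:
```python
from h import *
where()
print(env.state()['wrist_torque'])
```

```text
t 13.4 tcp [ 0.6016 -0.0604  0.0697] gp [ 0.6015 -0.0604  0.0884] x [ 0.139  0.99  -0.   ] y [ 0.99  -0.139  0.007] z [ 0.007 -0.001 -1.   ] q [-0.156  0.121  1.47  -0.     1.544 -0.017] F [-1.  -0.1  2.8] w 0.053688176664085124
[-0.09904747  0.1888597  -0.02376783]
```

Run:
```python
from h import *
t=load('top0');im=t['pixels'].astype(np.uint8)
x0,y0=115,175
c=cv2.resize(im[y0:y0+50,x0:x0+50],None,fx=8,fy=8,interpolation=cv2.INTER_CUBIC)
g=cv2.cvtColor(c,cv2.COLOR_BGR2GRAY);print(g.min(),g.max())
_,m=cv2.threshold(g,0,255,cv2.THRESH_OTSU)
n,l,s,_=cv2.connectedComponentsWithStats(m)
for i in range(1,n):
  if s[i,4]>400:
    cc=max(cv2.findContours((l==i).astype(np.uint8),cv2.RETR_EXTERNAL,cv2.CHAIN_APPROX_NONE)[0],key=len)
    hull=cv2.convexHull(cc)
    e=cv2.fitEllipse(hull);u=(np.array(e[0])+.5)/8-.5+[x0,y0];print(s[i],e,u,onz(t,*u,.136).round(4),onz(t,*u,.172).round(4))
cv2.imwrite('pics/ring.png',np.hstack([c,cv2.cvtColor(m,cv2.COLOR_GRAY2BGR)]))
p=env.state()['tool_pos'];go(p+[0,0,.2],Rt(-8,0))
```

```text
1 147
[345   0  31  33 734] ((360.2950744628906, 16.777931213378906), (29.748132705688477, 33.365997314453125), 28.723743438720703) [159.59938431 176.6597414 ] [0.6001 0.1339 0.136 ] [0.5948 0.1246 0.172 ]
[ 48  10  30  28 677] ((63.00289535522461, 23.87177085876465), (28.49559211730957, 30.34168815612793), 65.88877868652344) [122.43786192 177.54647136] [0.5989 0.2196 0.136 ] [0.5937 0.2068 0.172 ]
[   65    75   251   251 30480] ((190.8213348388672, 199.99046325683594), (246.7680206298828, 255.55755615234375), 47.451026916503906) [138.41516685 199.56130791] [0.5475 0.1818 0.136 ] [0.5444 0.1706 0.172 ]
[ 114  146   76   80 4680] ((151.8157196044922, 186.7909393310547), (75.28398895263672, 79.96511840820312), 34.64119338989258) [133.53946495 197.91136742] [0.5514 0.1931 0.136 ] [0.5482 0.1814 0.172 ]
[344 362  31  30 784] ((358.576416015625, 377.1584777832031), (30.73780632019043, 34.0131721496582), 80.24542999267578) [159.384552   221.70730972] [0.4961 0.133  0.136 ] [0.4952 0.1238 0.172 ]
[ 46 371  25  29 568] ((57.85542678833008, 386.3599853515625), (23.729503631591797, 32.740169525146484), 8.06011962890625) [121.79442835 222.85749817] [0.4944 0.2188 0.136 ] [0.4936 0.206  0.172 ]
slide [-2.0e-03  5.6e-02 -8.0e+00] turn [0.007  0.0003 0.0004] rows 3.2000000000000006 0.037356208228535207
```

View pics/ring.png

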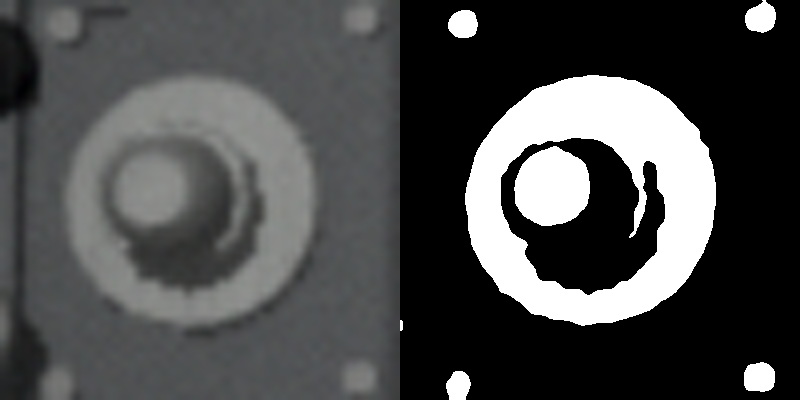

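Request:
{"fn": "play_rows", "kwargs": {
  "fingers": [-1,-1,-1,-1,-1,-1],
  "slide": [
    [0,0,-1],
    [0,0,-3],
    [0,0,-5],
    [0,0,-7],
    [0,0,-8.1],
    [0,0,-8.1]
  ],
  "turn": [
    [0,0,0],
    [0,0,0],
    [0,0,0],
    [0,0,0],
    [0,0,0],
    [0,0,0]
  ]
}}

```text
time_s: 14.15
tool_pos: [0.6009, -0.0602, 0.274]
orientation: [0.004, 0.755, 0.656, 0.003]
wrist_force: [-0.0, 0.8, -1.5]
grip_width: 0.0541
```

Run:
```python
from h import *
where()
for ps in(32,72): go([.5477,.1818,.275],Rt(ps,0))
snap('side','side9.png')
im=cv2.imread('pics/side9.png')[80:200,190:320];cv2.imwrite(f'pics/side9z.png',cv2.convertScaleAbs(cv2.resize(im,None,fx=5,fy=5,interpolation=cv2.INTER_CUBIC),alpha=1.6))
```

```text
t 14.15 tcp [ 0.6009 -0.0602  0.274 ] gp [ 0.6007 -0.0602  0.2927] x [ 0.139  0.99  -0.   ] y [ 0.99  -0.139  0.011] z [ 0.011 -0.002 -1.   ] q [-0.156  0.109  1.12  -0.     1.901 -0.017] F [-0.   0.8 -1.5] w 0.05406993705489512
slide [ 9.292 -3.452 -0.08 ] turn [ 0.0103  0.004  -0.6977] rows 3.9649256406884654 3.736348713645388
slide [ 9.292 -3.452 -0.08 ] turn [ 0.0089  0.0078 -1.3958] rows 3.9649256406884654 7.474420722157212
```

View pics/side9z.png

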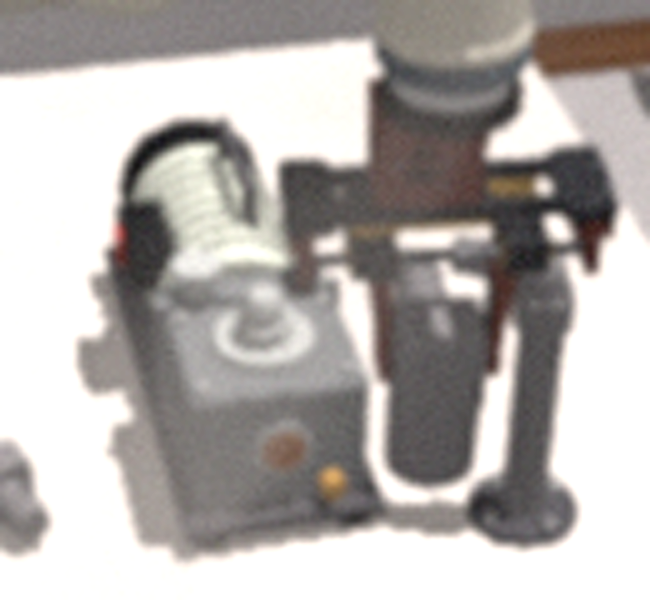

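Request:
{"fn": "play_rows", "kwargs": {
  "fingers": [-1,-1,-1,-1,-1,-1,-1,-1,-1,-1],
  "slide": [
    [1.5,-0.55,-0.05],
    [3,-1.1,-0.05],
    [4.5,-1.7,-0.08],
    [6,-2.25,-0.08],
    [7.5,-2.8,-0.08],
    [9.29,-3.45,-0.08],
    [9.29,-3.45,-0.08],
    [9.29,-3.45,-0.08],
    [9.29,-3.45,-0.08],
    [9.29,-3.45,-0.08]
  ],
  "turn": [
    [0.001,0.001,-0.17],
    [0.002,0.002,-0.34],
    [0.003,0.003,-0.51],
    [0.004,0.004,-0.68],
    [0.005,0.005,-0.85],
    [0.006,0.006,-1.02],
    [0.008,0.007,-1.2],
    [0.009,0.008,-1.396],
    [0.009,0.008,-1.396],
    [0.009,0.008,-1.396]
  ]
}}

```text
time_s: 15.45
tool_pos: [0.5467, 0.1817, 0.2714]
orientation: [-0.003, 0.158, 0.987, -0.0]
wrist_force: [0.0, 0.1, -1.9]
grip_width: 0.0538
```

Run:
```python
from h import *
where()
for ps in(72,): go([.5477,.1818,.25],Rt(ps,0))
for n in('side','top'):snap(n,n+'10.png')
for n,b in(('side',(180,50)),('top',(80,130))):
    im=cv2.imread(f'pics/{n}10.png')[b[1]:b[1]+120,b[0]:b[0]+130];cv2.imwrite(f'pics/{n}10z.png',cv2.convertScaleAbs(cv2.resize(im,None,fx=5,fy=5,interpolation=cv2.INTER_CUBIC),alpha=1.6))
```

```text
t 15.45 tcp [0.5467 0.1817 0.2714] gp [0.5469 0.1817 0.2901] x [-0.95   0.312  0.007] y [ 0.312  0.95  -0.002] z [-0.007  0.    -1.   ] q [ 0.261  0.048  1.189  0.002  1.911 -0.992] F [ 0.   0.1 -1.9] w 0.05375571503163709
slide [-0.041  0.019  0.854] turn [-0.002  -0.0067 -0.0035] rows 0.3421913475123801 0.041826341107571
```

View pics/side10z.png

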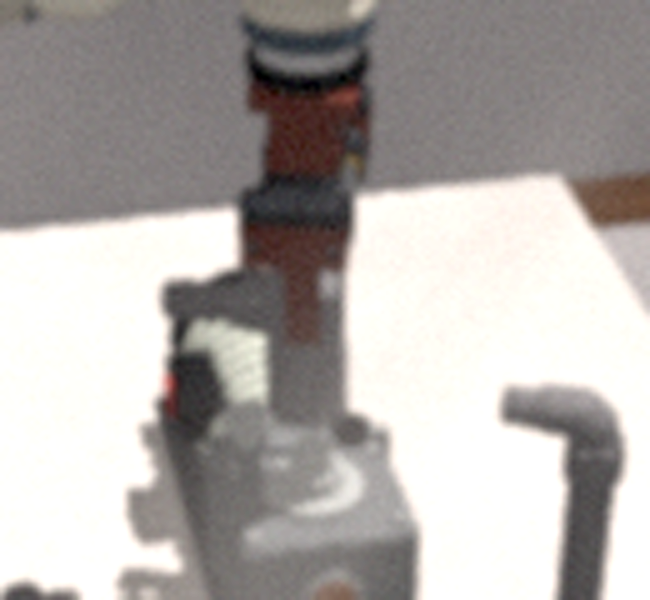

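View pics/top10z.png

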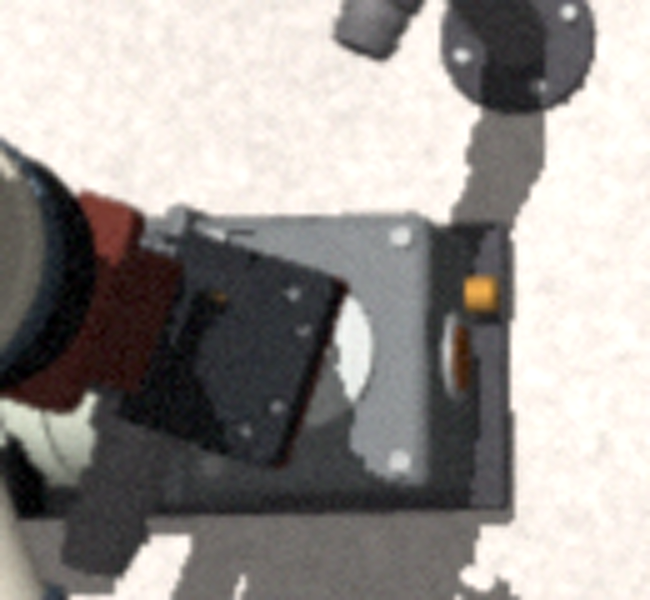

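Run:
```python
from h import *
s=load('side10')
st=env.state()['tool_pos']
for z in(.21,.23,.25):
  q=proj(s,[st[0],st[1],z]);print(z,((q-[180,50]+.5)*5).round(1))
  # silhouette of octagon leg ~ radius 27-29
im=cv2.resize(s['pixels'][50:170,180:310],None,fx=5,fy=5,interpolation=cv2.INTER_CUBIC);g=cv2.cvtColor(im,cv2.COLOR_BGR2GRAY)
for v in(360,380,400,410):print(v,g[v,250:370:6])
q=proj(s,[.5477+.01,.1818,.21])-proj(s,[.5477,.1818,.21]);print('10mm x ->px5',q*5)
```

```text
0.21 [310.  394.7]
0.23 [309.7 369.6]
0.25 [309.4 344. ]
360 [144 144 124  83  60  60  57  61  62  64  65  63  67  63  66  78 115 151
 160 163]
380 [139 139 130  92  62  58  63  63  63  66  66  67  67  69  71  81 119 153
 161 159]
400 [106 107 113  87  63  64  65  66  65  67  67  68  70  72  74  83 117 151
 164 162]
410 [ 84  81  86  80  68  65  65  65  70  70  66  69  74  73  76  80 102 133
 147 156]
10mm x ->px5 [14.26959323 -1.72067531]
```

Run:
```python
from h import *
s=load('side0')
x0,y0=225,125
c=cv2.resize(s['pixels'][y0:y0+40,x0:x0+40],None,fx=10,fy=10,interpolation=cv2.INTER_CUBIC)
g=cv2.cvtColor(c,cv2.COLOR_BGR2GRAY)
outs=[c]
for th in (85,95,105):
  m=((g>th)*255).astype(np.uint8);outs.append(cv2.cvtColor(m,cv2.COLOR_GRAY2BGR))
cv2.imwrite('pics/ringS.png',np.vstack([np.hstack(outs[:2]),np.hstack(outs[2:])])[::1,::1])
P=np.array([.5477,.1818])
for z in(.136,.172): q=proj(s,[*P,z]);print(z,(q-[x0,y0]+.5)*10)
```

```text
0.136 [174.36852296 215.50785438]
0.172 [173.34642284 131.18456164]
```

View pics/ringS.png

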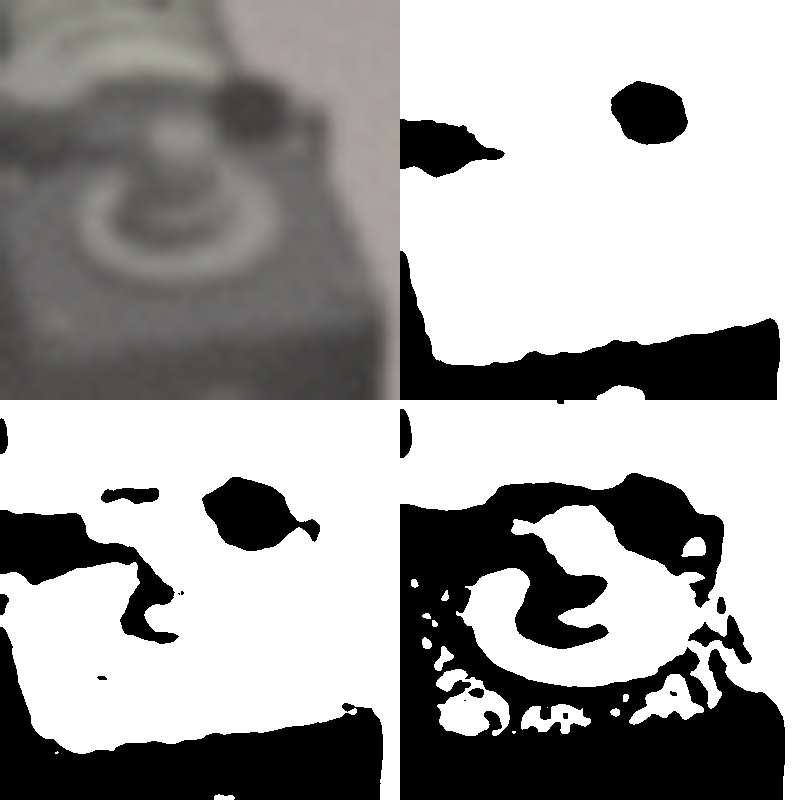

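```bash
cat >> h.py <<'E'
PORT=np.array([.5483,.1817]);EOFF=.0013
def goth(th,rimz):
    R_=Rt(th-90,0);p=PORT-EOFF*R_[:2,0];go([*p,rimz+.0697],R_)
E
python3 - <<'E'
from h import *
where();goth(162,.175);goth(162,.155)
E
```

```text
t 15.55 tcp [0.5469 0.1816 0.2722] gp [0.547  0.1816 0.2909] x [-0.95   0.311  0.006] y [ 0.311  0.95  -0.001] z [-0.006  0.001 -1.   ] q [ 0.26   0.048  1.188  0.002  1.911 -0.993] F [ 0.2  0.7 -1.8] w 0.05378533471213649
slide [-0.11   0.022  1.1  ] turn [-0.0013 -0.0057 -0.0025] rows 0.44216930857763803 0.03390298869598742
slide [-0.115  0.023  1.9  ] turn [-0.0013 -0.0057 -0.0025] rows 0.7613160716474481 0.03390298869598742
```

Request:
{"fn": "play_rows", "kwargs": {
  "fingers": [-1,-1,-1,-1,-1,-1,-1],
  "slide": [
    [-0.11,0.02,0.4],
    [-0.11,0.02,0.8],
    [-0.11,0.02,1.1],
    [-0.11,0.02,1.3],
    [-0.11,0.02,1.5],
    [-0.11,0.02,1.7],
    [-0.11,0.02,1.7]
  ],
  "turn": [
    [0,-0.006,0],
    [0,-0.006,0],
    [0,-0.006,0],
    [0,-0.006,0],
    [0,-0.006,0],
    [0,-0.006,0],
    [0,-0.006,0]
  ]
}}

```text
time_s: 16.42
tool_pos: [0.5494, 0.1815, 0.2301]
orientation: [0.0, 0.156, 0.988, -0.001]
wrist_force: [0.0, 0.4, -2.7]
grip_width: 0.0538
```

Run:
```python
from h import *
where();print(env.state()['wrist_torque']);goth(162,.150)
```

```text
t 16.425 tcp [0.5494 0.1815 0.2301] gp [0.5494 0.1815 0.2488] x [-0.951  0.309 -0.001] y [ 0.309  0.951 -0.001] z [ 0.    -0.001 -1.   ] q [ 2.610e-01  3.500e-02  1.276e+00 -1.000e-03  1.831e+00 -9.960e-01] F [ 0.   0.4 -2.7] w 0.05384614186143266
[ 0.01881873 -0.01475088  0.0462431 ]
slide [-0.007 -0.005  0.414] turn [-0.001   0.0007  0.0001] rows 0.16564415321119405 0.006710127444796724
```

Request:
{"fn": "play_rows", "kwargs": {
  "fingers": [-1,-1,-1,-1,-1],
  "slide": [
    [0,0,0.15],
    [0,0,0.3],
    [0,0,0.45],
    [0,0,0.55],
    [0,0,0.55]
  ],
  "turn": [
    [0,0,0],
    [0,0,0],
    [0,0,0],
    [0,0,0],
    [0,0,0]
  ]
}}

```text
time_s: 17.05
tool_pos: [0.5495, 0.1815, 0.2165]
orientation: [0.0, 0.156, 0.988, -0.0]
wrist_force: [0.3, 0.4, -1.9]
grip_width: 0.0543
```

Run:
```python
from h import *
where();print(env.state()['wrist_torque']);goth(162,.146)
```

```text
t 17.05 tcp [0.5495 0.1815 0.2165] gp [0.5495 0.1815 0.2352] x [-0.951  0.309 -0.001] y [ 0.309  0.951 -0.001] z [ 0.001 -0.001 -1.   ] q [ 2.610e-01  3.200e-02  1.303e+00 -1.000e-03  1.806e+00 -9.960e-01] F [ 0.3  0.4 -1.9] w 0.05426866065243461
[-0.04418011 -0.02649062  0.02704421]
slide [-0.003 -0.006  0.033] turn [-0.0008  0.001   0.0001] rows 0.013557264620580024 0.007205019075270409
```

Request:
{"fn": "play_rows", "kwargs": {
  "fingers": [-1,-1,-1,-1],
  "slide": [
    [0,0,0.04],
    [0,0,0.08],
    [0,0,0.1],
    [0,0,0.1]
  ],
  "turn": [
    [0,0,0],
    [0,0,0],
    [0,0,0],
    [0,0,0]
  ]
}}

```text
time_s: 17.55
tool_pos: [0.5498, 0.1814, 0.2158]
orientation: [0.002, 0.156, 0.988, -0.0]
wrist_force: [-1.8, -0.6, 6.0]
grip_width: 0.0542
```

Run:
```python
from h import *
where();print(env.state()['wrist_torque'])
```

```text
t 17.55 tcp [0.5498 0.1814 0.2158] gp [0.5497 0.1815 0.2345] x [-0.951  0.309 -0.003] y [0.309 0.951 0.   ] z [ 0.003 -0.001 -1.   ] q [ 2.610e-01  3.000e-02  1.306e+00 -1.000e-03  1.802e+00 -9.960e-01] F [-1.8 -0.6  6. ] w 0.054204733128906384
[-0.11522662  0.30256623  0.01949373]
```

Request:
{"fn": "play_rows", "kwargs": {
  "fingers": [-1,-1,-1,-1,-1,-1,-1,-1],
  "slide": [
    [0,-0.007,0.009],
    [0.002,-0.014,0.018],
    [0.005,-0.022,0.027],
    [0.008,-0.028,0.036],
    [0.013,-0.034,0.046],
    [0.018,-0.039,0.055],
    [0.024,-0.044,0.064],
    [0.024,-0.044,0.064]
  ],
  "turn": [
    [0,0,0.14],
    [0,0,0.28],
    [0,0,0.43],
    [0,0,0.57],
    [0,0,0.72],
    [0,0,0.86],
    [0,0,1.0],
    [0,0,1.0]
  ]
}}

```text
time_s: 18.55
tool_pos: [0.5496, 0.1811, 0.2141]
orientation: [0.002, 0.61, 0.792, 0.002]
wrist_force: [2.9, 2.1, 5.7]
grip_width: 0.0539
```

Run:
```python
from h import *
where();print(env.state()['wrist_torque'])
```

```text
t 18.55 tcp [0.5496 0.1811 0.2141] gp [0.5495 0.1811 0.2328] x [-0.255  0.967 -0.001] y [0.967 0.255 0.005] z [ 0.005  0.    -1.   ] q [ 2.600e-01  2.700e-02  1.312e+00 -1.000e-03  1.797e+00  2.000e-03] F [2.9 2.1 5.7] w 0.05394480424365104
[ 0.27429012 -0.75606535  0.04773394]
```

Request:
{"fn": "play_rows", "kwargs": {
  "fingers": [-1,-1,-1,-1,-1,-1,-1,-1],
  "slide": [
    [0,-0.007,0.009],
    [0.002,-0.014,0.018],
    [0.005,-0.022,0.027],
    [0.008,-0.028,0.036],
    [0.013,-0.034,0.046],
    [0.018,-0.039,0.055],
    [0.024,-0.044,0.064],
    [0.024,-0.044,0.064]
  ],
  "turn": [
    [0,0,0.14],
    [0,0,0.28],
    [0,0,0.43],
    [0,0,0.57],
    [0,0,0.72],
    [0,0,0.86],
    [0,0,1.0],
    [0,0,1.0]
  ]
}}

```text
time_s: 19.55
tool_pos: [0.5485, 0.1806, 0.2126]
orientation: [0.002, 0.915, 0.403, 0.002]
wrist_force: [2.1, -0.6, 6.1]
grip_width: 0.0541
```

Run:
```python
from h import *
where();print(env.state()['wrist_torque'])
for n in('side','top'):snap(n,n+'11.png')
for n,b in(('side',(180,50)),('top',(90,90))):
    im=cv2.imread(f'pics/{n}11.png')[b[1]:b[1]+120,b[0]:b[0]+130];cv2.imwrite(f'pics/{n}11z.png',cv2.convertScaleAbs(cv2.resize(im,None,fx=5,fy=5,interpolation=cv2.INTER_CUBIC),alpha=1.6))
```

```text
t 19.55 tcp [0.5485 0.1806 0.2126] gp [0.5484 0.1806 0.2313] x [0.676 0.737 0.003] y [ 0.737 -0.676  0.005] z [ 0.005 -0.001 -1.   ] q [ 0.261  0.024  1.318 -0.003  1.795  1.002] F [ 2.1 -0.6  6.1] w 0.0541277919175481
[-0.3118689  -0.61102948  0.01941767]
```

View pics/side11z.png

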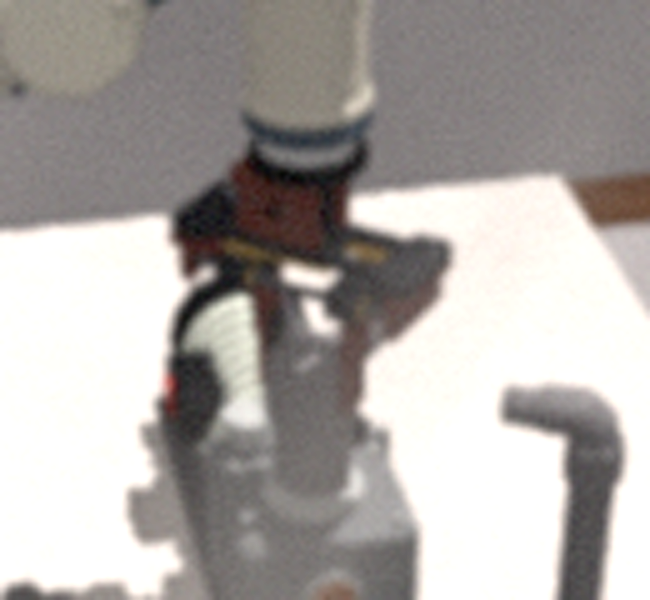

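View pics/top11z.png

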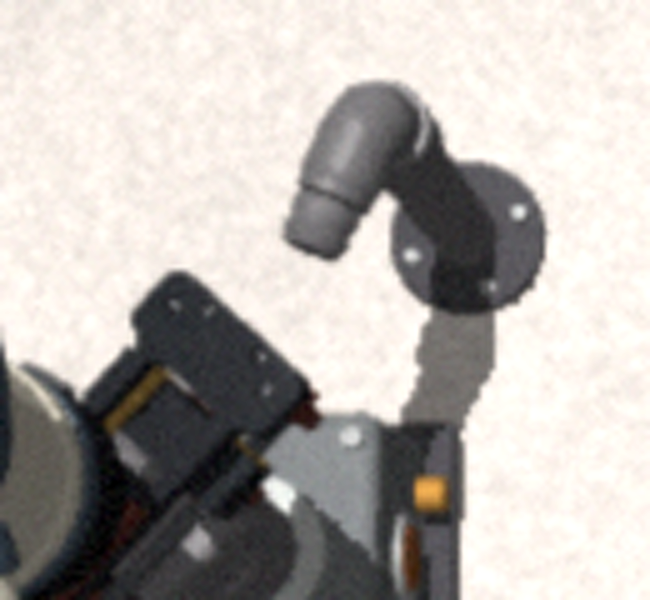

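Run:
```python
from h import *
t=load('top11');f=lambda u,v:((u+.5)/5-.5+90,(v+.5)/5-.5+90)
P=np.array([.5477,.1818,0])
for uv in((308,249),(311,252),(314,250)):
  q=onz(t,*f(*uv),.219);d=q-P;print(uv,q.round(4),np.hypot(*d[:2]),np.degrees(np.arctan2(d[1],d[0])))
a=onz(t,*f(332,198),.219);b=onz(t,*f(310,250),.219);d=a-b;print('axis',np.degrees(np.arctan2(d[1],d[0])))
a=onz(t,*f(303,187),.219);b=onz(t,*f(362,210),.219);d=b-a;print('collar perp',np.degrees(np.arctan2(d[1],d[0]))+90)
# silhouette: mask pipe end section
im=cv2.resize(t['pixels'][90:160,120:190],None,fx=10,fy=10,interpolation=cv2.INTER_CUBIC);g=cv2.cvtColor(im,cv2.COLOR_BGR2GRAY)
cv2.imwrite('pics/spig.png',cv2.convertScaleAbs(im,alpha=2))
```

```text
(308, 249) [0.6674 0.1313 0.219 ] 0.12987026769225318 -22.881673037994315
(311, 252) [0.6661 0.13   0.219 ] 0.12918178197567465 -23.629408386458003
(314, 250) [0.6669 0.1288 0.219 ] 0.13046053274689862 -23.98306809085094
axis -21.863546466453467
collar perp -22.09626259131089
```

View pics/spig.png

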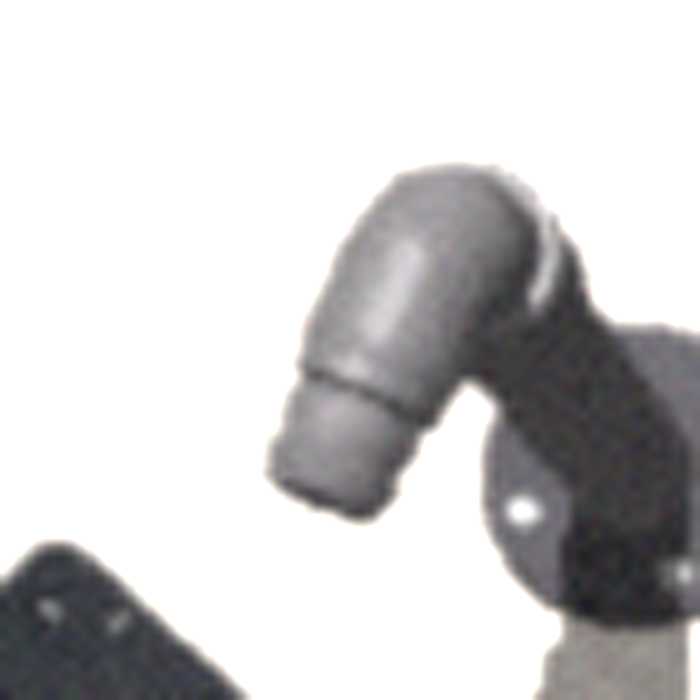

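Request:
{"fn": "play_rows", "kwargs": {
  "fingers": [-1,-1,-1,-1,-1,-1,-1,-1,-1,-1],
  "slide": [
    [0,-0.007,0.009],
    [0.002,-0.014,0.018],
    [0.005,-0.022,0.027],
    [0.008,-0.028,0.036],
    [0.013,-0.034,0.046],
    [0.018,-0.039,0.055],
    [0.024,-0.044,0.064],
    [0.03,-0.047,0.072],
    [0.035,-0.049,0.079],
    [0.035,-0.049,0.079]
  ],
  "turn": [
    [0,0,0.14],
    [0,0,0.28],
    [0,0,0.43],
    [0,0,0.57],
    [0,0,0.72],
    [0,0,0.86],
    [0,0,1.0],
    [0,0,1.13],
    [0,0,1.236],
    [0,0,1.236]
  ]
}}

```text
time_s: 20.9
tool_pos: [0.5476, 0.1812, 0.2106]
orientation: [0.001, 0.979, -0.202, 0.002]
wrist_force: [0.0, -3.3, 6.1]
grip_width: 0.0537
```

Run:
```python
from h import *
where();print(env.state()['wrist_torque'])
A=q2R(env.state()['orientation']);print(np.degrees(np.arctan2(A[1,0],A[0,0])))
for n in('side','top'):snap(n,n+'12.png')
for n,b in(('side',(180,50)),('top',(90,90))):
    im=cv2.imread(f'pics/{n}12.png')[b[1]:b[1]+120,b[0]:b[0]+130];cv2.imwrite(f'pics/{n}12z.png',cv2.convertScaleAbs(cv2.resize(im,None,fx=5,fy=5,interpolation=cv2.INTER_CUBIC),alpha=1.6))
```

```text
t 20.9 tcp [0.5476 0.1812 0.2106] gp [0.5475 0.1812 0.2293] x [ 0.918 -0.396  0.004] y [-0.396 -0.918  0.001] z [ 0.003 -0.003 -1.   ] q [ 0.263  0.024  1.322 -0.004  1.794  2.24 ] F [ 0.  -3.3  6.1] w 0.0537059272412084
[-0.83394057  0.15346068 -0.01683864]
-23.350356207705058
```

View pics/side12z.png

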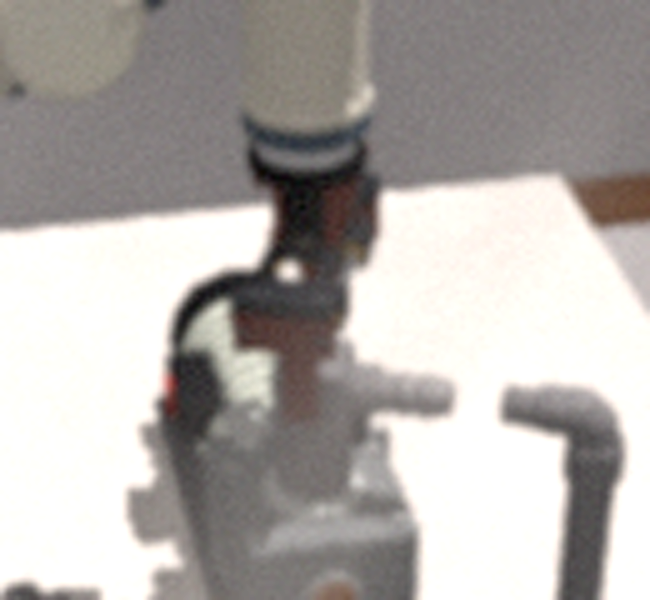

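View pics/top12z.png

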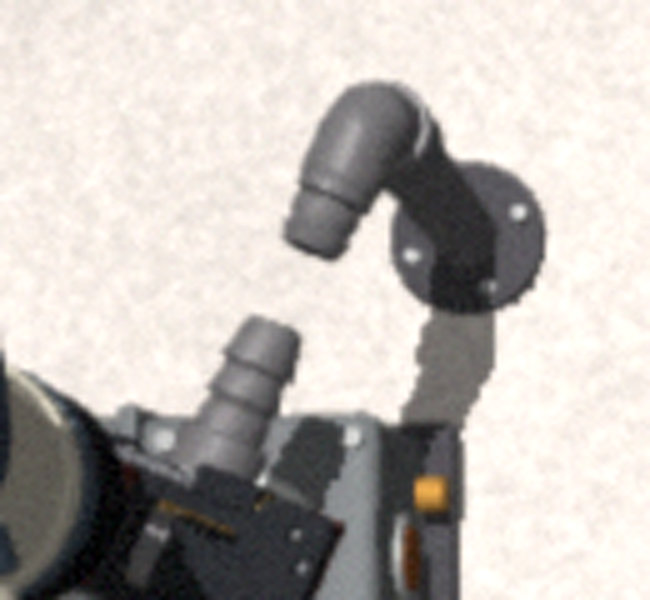

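Run:
```python
from h import *
t=load('top12')
c=cv2.resize(t['pixels'][125:200,120:195],None,fx=10,fy=10,interpolation=cv2.INTER_CUBIC);c=cv2.convertScaleAbs(c,alpha=2)
cv2.imwrite('pics/out12.png',c[:600])
f=lambda u,v:((u+.5)/5-.5+90,(v+.5)/5-.5+90)
for n,uv in(('tip',(275,326)),('ridge1',(257,354)),('ridge2',(243,395)),('base',(222,440)),('spig',(312,250))):
  q=onz(t,*f(*uv),.219);d=q-np.array([.5477,.1818,0]);print(n,q.round(4),np.hypot(*d[:2]).round(4),np.degrees(np.arctan2(d[1],d[0])))
```

```text
tip [0.6346 0.1446 0.219 ] 0.0945 -23.165345768082943
ridge1 [0.6227 0.152  0.219 ] 0.0807 -21.68550792291358
ridge2 [0.6054 0.1575 0.219 ] 0.0626 -22.832012958434174
base [0.5865 0.1659 0.219 ] 0.0419 -22.276266424667707
spig [0.6669 0.1296 0.219 ] 0.1301 -23.643155360435
```

View pics/out12.png

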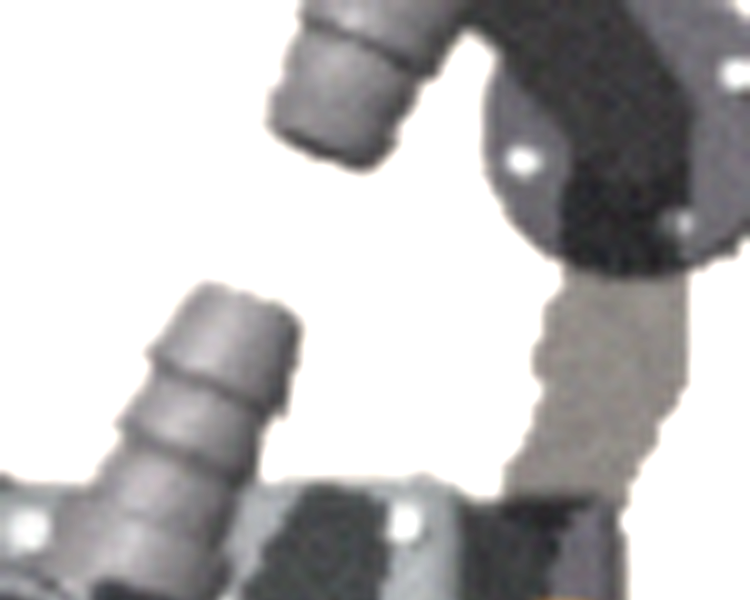

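Request:
{"fn": "play_rows", "kwargs": {
  "fingers": [-0.2,0.2,0.6,1,1,1],
  "slide": [
    [0,0,-0.04],
    [0,0,-0.08],
    [0,0,-0.08],
    [0,0,-0.08],
    [0,0,-0.08],
    [0,0,-0.08]
  ],
  "turn": [
    [0,0,0],
    [0,0,0],
    [0,0,0],
    [0,0,0],
    [0,0,0],
    [0,0,0]
  ]
}}

```text
time_s: 21.75
tool_pos: [0.547, 0.1825, 0.2109]
orientation: [0.0, 0.979, -0.203, 0.0]
wrist_force: [-0.0, 0.3, 0.3]
grip_width: 0.0874
```

Request:
{"fn": "play_rows", "kwargs": {
  "fingers": [1,1,1,1,1,1],
  "slide": [
    [0,0,-0.5],
    [0,0,-1],
    [0,0,-2],
    [0,0,-4],
    [0,0,-6],
    [0,0,-6]
  ],
  "turn": [
    [0,0,0],
    [0,0,0],
    [0,0,0],
    [0,0,0],
    [0,0,0],
    [0,0,0]
  ]
}}

```text
time_s: 22.5
tool_pos: [0.5475, 0.1827, 0.3679]
orientation: [-0.002, 0.979, -0.203, 0.005]
wrist_force: [0.2, 0.6, 1.0]
grip_width: 0.0877
```

Run:
```python
from h import *
where();go([.36,-.1,.36],q2R(env.state()['orientation']))
```

```text
t 22.5 tcp [0.5475 0.1827 0.3679] gp [0.5473 0.1827 0.3866] x [ 0.918 -0.397  0.01 ] y [-0.397 -0.918 -0.006] z [ 0.011  0.002 -1.   ] q [ 2.640e-01  1.020e-01  9.560e-01 -1.000e-03  2.072e+00  2.242e+00] F [0.2 0.6 1. ] w 0.08771988997962428
slide [-2.395 13.358  0.211] turn [0. 0. 0.] rows 5.429200697685432 0.0
```

Request:
{"fn": "play_rows", "kwargs": {
  "fingers": [1,1,1,1,1,1,1,1],
  "slide": [
    [-2.4,13.3,0],
    [-2.4,13.3,0],
    [-2.4,13.3,0],
    [-2.4,13.3,0],
    [-2.4,13.3,0],
    [-2.4,13.3,0],
    [-2.4,13.3,0],
    [-2.4,13.3,0]
  ],
  "turn": [
    [0,0,0],
    [0,0,0],
    [0,0,0],
    [0,0,0],
    [0,0,0],
    [0,0,0],
    [0,0,0],
    [0,0,0]
  ]
}}

```text
time_s: 23.5
tool_pos: [0.3601, -0.0983, 0.3608]
orientation: [0.0, 0.979, -0.203, 0.0]
wrist_force: [0.1, 0.2, -0.1]
grip_width: 0.088
```

Run:
```python
from h import *
where()
for n in('side','top'):snap(n,n+'13.png')
for n,b in(('side',(200,80)),('top',(90,90))):
    im=cv2.imread(f'pics/{n}13.png')[b[1]:b[1]+140,b[0]:b[0]+130];cv2.imwrite(f'pics/{n}13z.png',cv2.convertScaleAbs(cv2.resize(im,None,fx=4,fy=4,interpolation=cv2.INTER_CUBIC),alpha=1.6))
```

```text
t 23.5 tcp [ 0.3601 -0.0983  0.3608] gp [ 0.3601 -0.0983  0.3795] x [ 0.918 -0.397  0.001] y [-0.397 -0.918  0.   ] z [ 0.001 -0.001 -1.   ] q [-0.357 -0.425  1.438 -0.     2.128  1.621] F [ 0.1  0.2 -0.1] w 0.08796656821276831
```

View pics/side13z.png

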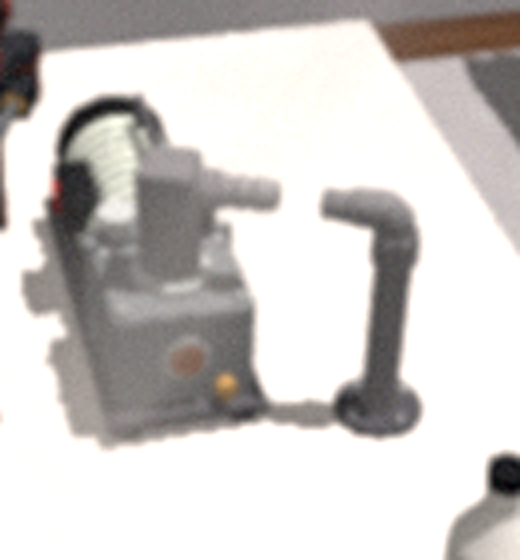

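View pics/top13z.png

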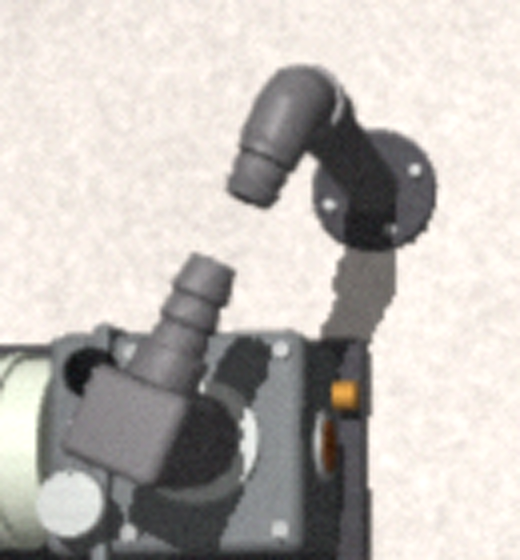

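View pics/top13.png

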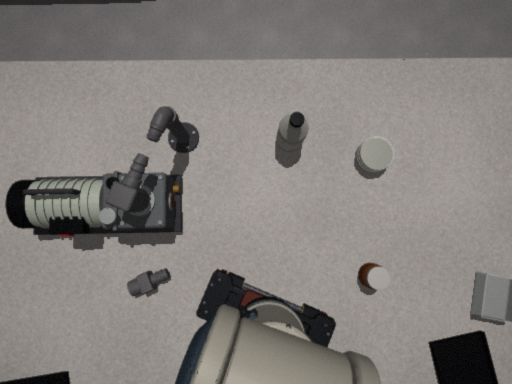

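Run:
```python
from h import *
t=load('top13');f=lambda u,v:((u+.5)/4-.5+90,(v+.5)/4-.5+90)
P=[onz(t,*f(*c),.245) for c in((105,364),(192,398),(153,483),(64,442))]
c=sum(P)/4;print('c',c)
for e in(P[0]-P[3]+P[1]-P[2],):print('x',np.degrees(np.arctan2(e[1],e[0])))
e=P[0]-P[1]+P[3]-P[2];print('y-90',np.degrees(np.arctan2(e[1],e[0]))-90)
s=onz(t,*f(250,198),.219)
for n,uv in(('tip',(215,261)),('r1',(198,288)),('r2',(185,318))):
  q=onz(t,*f(*uv),.219);d=q-c;print(n,q.round(4),np.degrees(np.arctan2(d[1],d[0])), d[:2])
d=s-c;print('spig',s,np.degrees(np.arctan2(d[1],d[0])))
a,b=load('top0')['pixels'],t['pixels']
m=(cv2.absdiff(a,b).max(2)>35)
for n,(x,y,w,h) in dict(bottle=(270,100,50,70),dish=(350,130,50,50),jar=(350,255,50,45),adap=(115,258,62,48),pipe=(140,95,70,60)).items():print(n,m[y:y+h,x:x+w].sum())
```

```text
c [0.5476767 0.1812903 0.245    ]
x -25.063863774504725
y-90 -23.523554324155057
tip [0.6344 0.1472 0.219 ] -21.455100985881156 [ 0.08674267 -0.03409035]
r1 [0.6202 0.1558 0.219 ] -19.345576462742915 [ 0.07247865 -0.02544641]
r2 [0.6043 0.1623 0.219 ] -18.493045368626433 [ 0.05665777 -0.01894978]
spig [0.66792259 0.12936563 0.219     ] -23.355686729181738
bottle 0
dish 0
jar 0
adap 0
pipe 3
```

Run:
```python
from h import *
for n in('top12','top13'):
  t=load(n);c=t['pixels'][148:172,125:160]
  g=cv2.cvtColor(cv2.resize(c,None,fx=10,fy=10,interpolation=cv2.INTER_CUBIC),cv2.COLOR_BGR2GRAY)
  _,m=cv2.threshold(g,0,255,cv2.THRESH_OTSU+cv2.THRESH_BINARY_INV)
  k,l,s,ce=cv2.connectedComponentsWithStats(m);i=1+s[1:,4].argmax();cnt=max(cv2.findContours((l==i).astype(np.uint8)[:200],cv2.RETR_EXTERNAL,cv2.CHAIN_APPROX_NONE)[0],key=cv2.contourArea)
  M=cv2.moments(cnt);u=np.array([M['m10'],M['m01']])/M['m00'];u=(u+.5)/10-.5+[125,148]
  q=onz(t,*u,.219);d=q-np.array([.5477,.1815,0]);print(n,s[i],u,q,np.degrees(np.arctan2(d[1],d[0])))
t=load('top13');c=t['pixels'][118:142,140:170]
g=cv2.cvtColor(cv2.resize(c,None,fx=10,fy=10,interpolation=cv2.INTER_CUBIC),cv2.COLOR_BGR2GRAY)
_,m=cv2.threshold(g,0,255,cv2.THRESH_OTSU+cv2.THRESH_BINARY_INV)
cnt=max(cv2.findContours(m,cv2.RETR_EXTERNAL,cv2.CHAIN_APPROX_NONE)[0],key=cv2.contourArea)
M=cv2.moments(cnt);u=np.array([M['m10'],M['m01']])/M['m00'];u=(u+.5)/10-.5+[140,118];q=onz(t,*u,.219);d=q-np.array([.5477,.1815,0]);print('spig',u,q,np.degrees(np.arctan2(d[1],d[0])))
```

```text
top12 [   48    51   207   189 26217] [141.47702569 161.01454252] [0.62140242 0.15094848 0.219     ] -22.515247444625114
top13 [   36    53   205   187 25519] [139.80111204 161.1889829 ] [0.62106687 0.1544467  0.219     ] -20.24094699290314
spig [158.01056985 128.51268894] [0.69065347 0.11728715 0.219     ] -24.18899946419349
```

Run:
```python
from h import *
t=load('top13');c=t['pixels'][110:215,95:175]
cv2.imwrite('pics/z13.png',cv2.convertScaleAbs(cv2.resize(c,None,fx=5.7,fy=5.7,interpolation=cv2.INTER_CUBIC),alpha=2.2))
s=load('side13');c=s['pixels'][100:160,225:310]
cv2.imwrite('pics/zs13.png',cv2.convertScaleAbs(cv2.resize(c,None,fx=8,fy=8,interpolation=cv2.INTER_CUBIC),alpha=1.6))
```

```text
(no output)
```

View pics/z13.png

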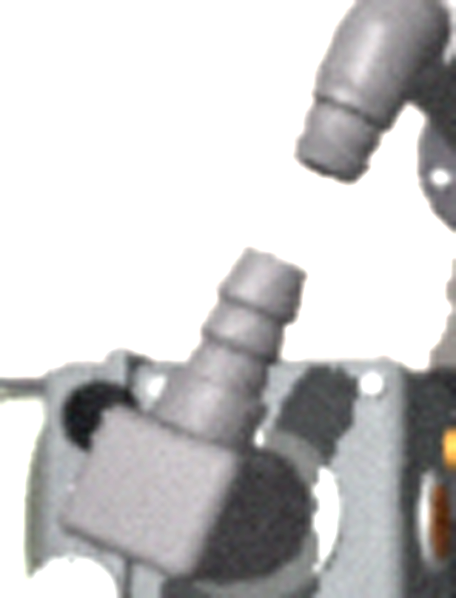

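View pics/zs13.png

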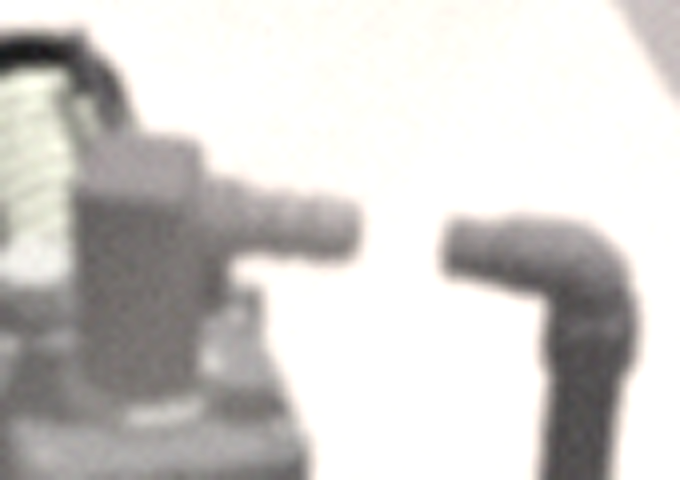

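Run:
```python
from h import *
go([.5476,.1812,.37],Rt(-24.5-90,0))
```

```text
slide [  2.46  -13.219  -0.37 ] turn [ 0.0003 -0.0006  0.0208] rows 5.380533117017948 0.11152724930668402
```

Request:
{"fn": "play_rows", "kwargs": {
  "fingers": [1,1,1,1,1,1,1,1],
  "slide": [
    [2.46,-13.22,-0.37],
    [2.46,-13.22,-0.37],
    [2.46,-13.22,-0.37],
    [2.46,-13.22,-0.37],
    [2.46,-13.22,-0.37],
    [2.46,-13.22,-0.37],
    [2.46,-13.22,-0.37],
    [2.46,-13.22,-0.37]
  ],
  "turn": [
    [0,0,0.021],
    [0,0,0.021],
    [0,0,0.021],
    [0,0,0.021],
    [0,0,0.021],
    [0,0,0.021],
    [0,0,0.021],
    [0,0,0.021]
  ]
}}

```text
time_s: 24.6
tool_pos: [0.5472, 0.1803, 0.3703]
orientation: [0.001, 0.977, -0.213, 0.001]
wrist_force: [0.2, -0.6, 0.4]
grip_width: 0.0875
```

Run:
```python
from h import *
where();go([.5476,.1812,.215],Rt(-24.5-90,0))
```

```text
t 24.6 tcp [0.5472 0.1803 0.3703] gp [0.5472 0.1803 0.389 ] x [ 0.909 -0.416  0.001] y [-0.416 -0.909  0.001] z [ 0.001 -0.001 -1.   ] q [ 2.600e-01  1.120e-01  9.410e-01 -2.000e-03  2.088e+00  2.259e+00] F [ 0.2 -0.6  0.4] w 0.08746984234445947
slide [-0.009 -0.047  6.212] turn [ 0.001  -0.0012 -0.0011] rows 2.4848602548600374 0.010339699853255783
```

Request:
{"fn": "play_rows", "kwargs": {
  "fingers": [1,1,1,1,1],
  "slide": [
    [0,-0.04,2],
    [0,-0.04,4],
    [0,-0.04,5.5],
    [0,-0.04,6.2],
    [0,-0.04,6.2]
  ],
  "turn": [
    [0,0,0],
    [0,0,0],
    [0,0,0],
    [0,0,0],
    [0,0,0]
  ],
  "force": 20
}}

```text
time_s: 25.22
tool_pos: [0.5477, 0.1802, 0.2152]
orientation: [0.001, 0.977, -0.213, 0.0]
wrist_force: [0.4, 0.5, -0.5]
grip_width: 0.0875
```

Request:
{"fn": "play_rows", "kwargs": {
  "fingers": [0.6,0.3,0,-1,-1,-1,-1],
  "slide": [
    [0,0,0],
    [0,0,0],
    [0,0,0],
    [0,0,0],
    [0,0,0],
    [0,0,0],
    [0,0,0]
  ],
  "turn": [
    [0,0,0],
    [0,0,0],
    [0,0,0],
    [0,0,0],
    [0,0,0],
    [0,0,0],
    [0,0,0]
  ]
}}

```text
time_s: 26.1
tool_pos: [0.5483, 0.181, 0.2158]
orientation: [0.0, 0.977, -0.213, 0.001]
wrist_force: [0.1, 1.2, 2.9]
grip_width: 0.0544
```

```bash
cat >> h.py <<'E'
def cen(n):
  t=load(n);c=t['pixels'][148:172,125:160]
  g=cv2.cvtColor(cv2.resize(c,None,fx=10,fy=10,interpolation=cv2.INTER_CUBIC),cv2.COLOR_BGR2GRAY)
  _,m=cv2.threshold(g,0,255,cv2.THRESH_OTSU+cv2.THRESH_BINARY_INV)
  k,l,s,ce=cv2.connectedComponentsWithStats(m);i=1+s[1:,4].argmax();cnt=max(cv2.findContours((l==i).astype(np.uint8)[:200],cv2.RETR_EXTERNAL,cv2.CHAIN_APPROX_NONE)[0],key=cv2.contourArea)
  M=cv2.moments(cnt);u=np.array([M['m10'],M['m01']])/M['m00'];u=(u+.5)/10-.5+[125,148]
  q=onz(t,*u,.219);d=q-np.array([.5477,.1815,0]);print(n,u,q,np.degrees(np.arctan2(d[1],d[0])))
E
python3 - <<'E'
from h import *
where();print(env.state()['wrist_torque']);snap('top','top14.png');cen('top14')
E
```

```text
t 26.1 tcp [0.5483 0.181  0.2158] gp [0.5482 0.181  0.2345] x [ 0.909 -0.416  0.002] y [-0.416 -0.909 -0.   ] z [ 0.002 -0.001 -1.   ] q [ 2.610e-01  2.700e-02  1.309e+00 -1.000e-03  1.804e+00  2.261e+00] F [0.1 1.2 2.9] w 0.05441918025004009
[ 0.1252166   0.12512049 -0.03039521]
top14 [141.08264917 161.30424011] [0.62079556 0.15176249 0.219     ] -22.13799448712651
```

Request:
{"fn": "play_rows", "kwargs": {
  "fingers": [0.3,0.4,0.6,0.8,1,1],
  "slide": [
    [0,0,0],
    [0,0,0],
    [0,0,0],
    [0,0,0],
    [0,0,0],
    [0,0,0]
  ],
  "turn": [
    [0,0,0],
    [0,0,0],
    [0,0,0],
    [0,0,0],
    [0,0,0],
    [0,0,0]
  ],
  "force": 5
}}

```text
time_s: 26.9
tool_pos: [0.5481, 0.1809, 0.2153]
orientation: [0.0, 0.977, -0.213, 0.001]
wrist_force: [0.0, -0.1, 0.5]
grip_width: 0.0876
```

Run:
```python
from h import *
where();print(env.state()['wrist_torque']);snap('top','top15.png');cen('top15')
```

```text
t 26.9 tcp [0.5481 0.1809 0.2153] gp [0.5481 0.1809 0.234 ] x [ 0.909 -0.416  0.001] y [-0.416 -0.909  0.001] z [ 0.001 -0.001 -1.   ] q [ 2.610e-01  2.700e-02  1.310e+00 -1.000e-03  1.804e+00  2.261e+00] F [ 0.  -0.1  0.5] w 0.0876223673981363
[0.03536988 0.18196146 0.00485817]
top15 [141.08919343 161.44630293] [0.62049384 0.15174354 0.219     ] -22.233627005426534
```

Request:
{"fn": "play_rows", "kwargs": {
  "fingers": [1,1,1,1,1,1],
  "slide": [
    [0,0,-0.5],
    [0,0,-1],
    [0,0,-2],
    [0,0,-4],
    [0,0,-6],
    [0,0,-6]
  ],
  "turn": [
    [0,0,0],
    [0,0,0],
    [0,0,0],
    [0,0,0],
    [0,0,0],
    [0,0,0]
  ]
}}

```text
time_s: 27.7
tool_pos: [0.5485, 0.1812, 0.3721]
orientation: [-0.002, 0.977, -0.213, 0.005]
wrist_force: [-0.1, 0.1, -0.1]
grip_width: 0.0879
```

Request:
{"fn": "play_rows", "kwargs": {
  "fingers": [1,1,1,1,1,1,1,1],
  "slide": [
    [-2.4,13.3,0],
    [-2.4,13.3,0],
    [-2.4,13.3,0],
    [-2.4,13.3,0],
    [-2.4,13.3,0],
    [-2.4,13.3,0],
    [-2.4,13.3,0],
    [-2.4,13.3,0]
  ],
  "turn": [
    [0,0,0],
    [0,0,0],
    [0,0,0],
    [0,0,0],
    [0,0,0],
    [0,0,0],
    [0,0,0],
    [0,0,0]
  ]
}}

```text
time_s: 28.7
tool_pos: [0.3553, -0.0959, 0.3651]
orientation: [0.0, 0.977, -0.213, 0.0]
wrist_force: [0.6, 0.3, -0.8]
grip_width: 0.0884
```

Run:
```python
from h import *
where();snap('top','top16.png');snap('side','side16.png');cen('top16')
t=load('top16');c=t['pixels'][110:215,95:175]
cv2.imwrite('pics/z16.png',cv2.convertScaleAbs(cv2.resize(c,None,fx=5.7,fy=5.7,interpolation=cv2.INTER_CUBIC),alpha=2.2))
s=load('side16');c=s['pixels'][100:160,225:310]
cv2.imwrite('pics/zs16.png',cv2.convertScaleAbs(cv2.resize(c,None,fx=8,fy=8,interpolation=cv2.INTER_CUBIC),alpha=1.6))
```

```text
t 28.7 tcp [ 0.3553 -0.0959  0.3651] gp [ 0.3553 -0.0958  0.3838] x [ 0.909 -0.416  0.001] y [-0.416 -0.909  0.   ] z [ 0.001 -0.001 -1.   ] q [-0.356 -0.434  1.436 -0.     2.139  1.644] F [ 0.6  0.3 -0.8] w 0.0883768164548342
top16 [141.09415906 161.44780535] [0.62049055 0.1517331  0.219     ] -22.24157496117011
```

View pics/z16.png

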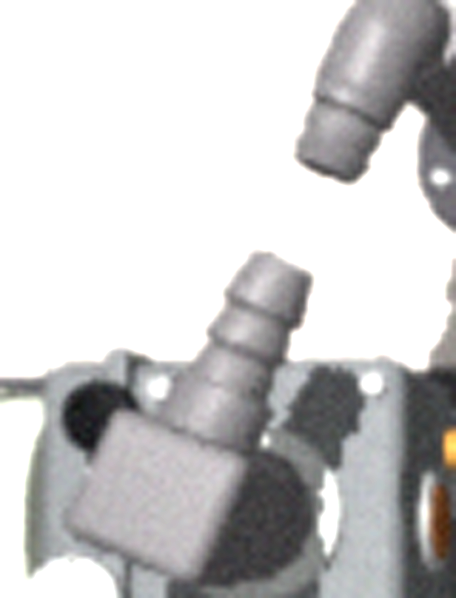

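View pics/zs16.png

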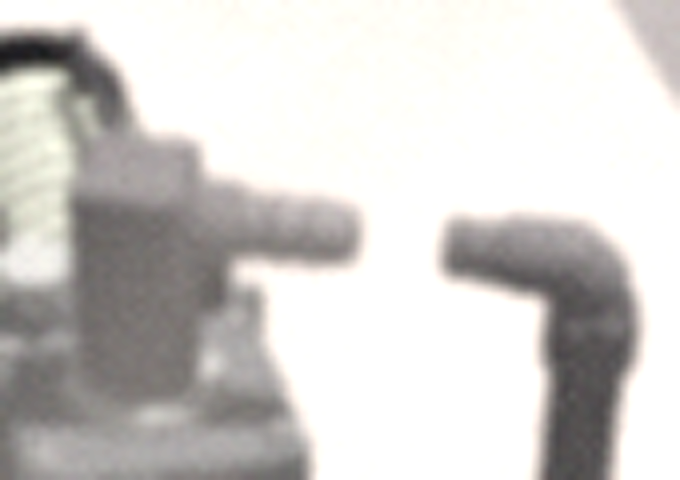

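Run:
```python
from workcell import env
print(env.hand_in())
```

```text
the job is handed in; nothing more can be done
None
```

The elbow is back on the exhaust port, screwed down about half a turn with its outlet facing the open end of the exhaust line. I handed the job in at about 29 s.

**What I did:** I gripped the elbow by its socket leg, tilted it upright and stood it on the bench. Then I took it again by its cheeks and lowered it over the port with its outlet at about 162°. The thread met with the rim about 10 mm above the flange, as described. I screwed it about 185° clockwise, and it went down about 5 mm, so the rim now sits about 5 mm up.

**What went wrong and was mended:** After the first release the outlet had shifted about 2° anticlockwise, some 3.5 mm partway along the outlet. I gripped the cheeks again at -24.5° and released gently; after that it did not move.

**Last checks:**
- **Aim:** in the top view the outlet's line reaches the spigot's end within about 1 mm. The camera measures of its heading did not fully agree. The outlet outline gave about -22°, the gripper was at -24.5° at the last grip, and the spigot is at about -23.4°, so the aim could be off by 1 to 1.5°.
- **Upright:** the elbow stands upright in the side view.
- **Other things on the bench:** after the first release, the top picture matched the first one at the bottle, dishes, jar and adapter, with no changed pixels. I did not repeat that comparison after the second grip.
- **Robot:** the gripper is open and well clear of everything.

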